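# Lay out alternator parts on their marked plates

## Robot

A 6-joint arm with a two-finger parallel gripper is mounted at the origin on the work surface. World frame = base frame: x ahead of the robot, y to its left, z up, the work surface at z = 0. Lengths are in m, angles in rad, forces in N, time in s.
With the tool pointing down it reaches from about 0.375 to 0.9 m from the base axis. Payload 3.1 kg.
Tool frame: the origin (TCP) lies at the very end of the fingers, on their centre line; the grasp point (between the pads) lies behind it (manip.pinch_z is the z of the grasp point in the tool frame, in m); z points along the fingers, y is the direction in which the jaws open and shut (so a half turn about z gives the same grasp; the last joint's range is limited). The gripper opens to 87 mm and grips with 3 to 60 N. Pads are 19 mm wide; open, the fingers measure 117 mm over their backs; the gripper's body (75 mm by 190 mm) begins 51 mm behind the grasp point.
Start: joints at [1.067, 0.527, 1.433, -0, 1.181, -0.178], TCP at [0.2, 0.592, 0.223] pointing down, gripper open.
Joint ranges: [-3.08, 3.08], [-0.75, 2.2], [0.22, 2.44], [-1.43, 4.57], [0, 2.65], [-2.85, 2.85]. Speed limits (rad/s): [2.79, 2.79, 3.14, 3.14, 3.14, 3.14].

## Interface

Orientations are given as a rotation vector (axis times angle).
In Python, from bench import manip gives the robot as it stands.
- The arm moves only by the tool arm_command, never from a script. Its argument "steps" is one flat list of numbers, 5 for each row, row after row: the shift along the tool's x, y, z in m, then the turn about the tool's z in degrees, then the opening, from 0 (shut) to 1 (fully open). In form: [tx, ty, tz, yaw, jaw, tx, ty, tz, yaw, jaw, ...]. A call has 1 to 12 rows; each row shifts and turns the commanded pose from where the row before left it, along the tool's axes as they then stand; what a row does not reach is not made up. A row lasts 1/12 s, in which the tool goes at most 41.7 mm and 7.16 degrees, less where a joint would pass 70% of its speed; a pose out of reach is approached as far as the arm can. A call is refused whole if a number of a shift passes 0.0417 or a number of a turn 7.16, either way. A call with a gripper value outside its range is refused whole. The fingers move at their own pace and stop on an object; "grip_force" is the grip in N (left out, the last holds). Time passes only in rows, so rows that do not move let the fingers close. It gives the time, the measured TCP pose, the force and the opening at its end, in the units of the state.
- manip.state(): the state, without advancing time (a new reading comes with each control period).
- manip.snapshot(name): name is "scene" or "top"; returns the picture (480x640x3 uint8, blue, green, red); there is no depth.
- manip.camera_params(name): a dict with "fx", "fy", "cx", "cy" (pixels), "distortion" ([k1, k2, p1, p2, k3] as OpenCV has them; the pictures are not rectified), "world_to_cam" (4x4, takes a point from world to camera coordinates). Camera axes: x right, y down, z forward; pixel columns grow to the right and rows downward; lengths in m; the calibration is good to about 2 mm. A picture is of the moment at which its call begins. camera_params takes no time and is no camera call.
- manip.close_job(): hands the job in, once; it reports no verdict.
Trained networks look in the newest picture that a camera, given by its name, has taken for a name from the list of things; names that differ only in an ending like _2 or _b are one class to them, and where a whole thing is asked for, a point or a joint stands for the part that bears it (a point fixed in the world has none). Each returns a list of dicts, best first, with "confidence" (0 to 1); they miss things now and then, are a little off and sometimes report something else, mostly with a low value. They report only what shows in the picture. A call takes as long as a camera call. They do not tell look-alikes from the thing itself.
- manip.spot_in(label, camera): "centre" ([x, y, z] in m, in the coordinates of the camera as it stood for that picture, good to about 4 mm: the middle of the surface that is visible of it).
- manip.spot_point(label, camera): "centre" ([x, y, z] in m, in the coordinates of the camera as it stood for that picture, good to about 4 mm: a listed point, or the origin of a listed thing).
The state is a dict: "t": time; "q": joint angles; "qvel": joint speeds; "joint_efforts": joint torques, N m; "tcp_pos": TCP position; "ee_rot": TCP orientation; "ft_force": force on the tool from outside, world axes, zero at the start; "ft_torque": the same for the moment, N m; "gripper_width": finger opening in m.
Only numpy, scipy, OpenCV 4.12 (cv2) and the standard library are available. Lean on these libraries where they do the work, as an engineer would, in place of code of your own. Each camera call takes 0.05 s, during which the arm holds its last target.

## Task

Lay the four loose parts of the stripped alternator out for inspection: put each on the wooden plate whose black silhouette has its shape and size (large bearing, small bearing, oblong brush holder, square heat sink). Each part must lie flat, right way up, centred on its silhouette and turned to line up with it, and be let go. Leave the white squeeze bottle and the solder spool standing where they are.

Things in the scene. Friction and masses are not known exactly. Their poses are not given: they have to be found in the camera images.
- large_bearing: Large steel ball bearing lying flat: ring 54 mm outside diameter, 25 mm bore, 18 mm high, dark shield on top, about 0.19 kg. Origin at the centre of its underside, z up.
- small_bearing: Small steel ball bearing lying flat: ring 32 mm outside diameter, 12 mm bore, 14 mm high, dark shield on top, about 0.05 kg. Origin at the centre of its underside, z up.
- brush_holder: Oblong tan plastic brush holder: base 70 mm (own x) by 24 mm (own y), 16 mm high, with a grey upper block 40 x 20 mm off-centre by 6 mm towards own -x, up to 26 mm, and copper tips to 28.5 mm; about 0.07 kg. Origin at the centre of the base's underside, z up. Either way round along its length is right.
- heat_sink: Square aluminium heat sink, 46 x 46 mm and 26 mm high: base 8 mm thick with five upright fins along own x (the outer two are the flat +y and -y sides); about 0.12 kg. Origin at the centre of its underside, z up. Any of the four ways round is right.
- plate_large_round: Target of the large bearing. Wooden plate fixed to the bench, 96 x 96 mm, top surface 5 mm above the bench, with one flat black silhouette painted centrally on it (no recess): a disc 56 mm across. Origin at the centre of the plate's underside, z up.
- plate_small_round: Target of the small bearing. Wooden plate fixed to the bench, 96 x 96 mm, top surface 5 mm above the bench, with one flat black silhouette painted centrally on it (no recess): a disc 34 mm across. Origin at the centre of the plate's underside, z up.
- plate_oblong: Target of the brush holder. Wooden plate fixed to the bench, 96 x 96 mm, top surface 5 mm above the bench, with one flat black silhouette painted centrally on it (no recess): an oblong 72 mm along the plate's own x by 26 mm along its y. Origin at the centre of the plate's underside, z up.
- plate_square: Target of the heat sink. Wooden plate fixed to the bench, 96 x 96 mm, top surface 5 mm above the bench, with one flat black silhouette painted centrally on it (no recess): a square 48 x 48 mm, sides parallel to the plate's own x and y. Origin at the centre of the plate's underside, z up.
- squeeze_bottle: Bystander, leave it: white squeeze bottle with a grey pointed nozzle, 40 mm across, 98 mm high, standing loose. Origin at the centre of its underside.
- solder_spool: Bystander, leave it: solder spool standing on end, grey flanges 52 mm across, bright metal between, 38 mm high, loose. Origin at the centre of its underside.
There are look-alikes about, which are no part of the job. Of the things that look like the brush_holder, the largest one is meant.

How it is judged:
By the outcome, as a careful person would: the job done as asked, in the order asked, and still so for the second after the job is handed in, with the robot touching nothing.
It also fails if it takes over 115 s, if anything falls off the work surface, if the arm or the gripper's body presses on something with over 40 N, if the wrist force passes 120 N, or if a joint passes its speed limit or range.

## Working session

There is one attempt and no reset: what is moved stays moved. The work goes in short steps, Python scripts to look and compute and a tool call to move; the robot and the scene stay as the last step left them, time stands still between calls to the robot, and variables do not carry over. Pictures are saved under pics/ and viewed, and the job is handed in when it is done.

Besides the shell and the picture viewer there is one more tool, called after "Call:" in YAML: its name, and indented under it one key for each argument. arm_command: Moves the arm, as the interface text tells. Its arguments: {"type":"object","properties":{"steps":{"type":"array"},"grip_force":{"type":"number"}},"required":["steps"]}

```bash
ls; mkdir -p pics; python3 - <<'E'
from bench import manip
import cv2
print(manip.state()); print(manip.pinch_z)
for n in("scene","top"):
    im=manip.snapshot(n); cv2.imwrite(f"pics/{n}0.png",im); print(n,manip.camera_params(n))
E
```

```text
pics
{'t': 0.0, 'q': array([ 1.06649914e+00,  5.28433210e-01,  1.43387903e+00, -7.64673435e-06,
        1.18134522e+00, -1.78510665e-01]), 'qvel': array([-3.60972021e-05, -6.04133450e-04,  1.33337577e-03, -8.76356018e-04,
        3.38707777e-04,  2.10996273e-04]), 'joint_efforts': array([ 4.80069248e-04, -4.40052903e+01, -1.76587987e+01,  6.33714627e-02,
        5.82170917e-02, -1.47554606e-04]), 'tcp_pos': array([0.19966844, 0.59150456, 0.22159925]), 'ee_rot': array([-5.09368368e-01, -3.09932857e+00,  3.05925331e-03]), 'ft_force': array([ 0.06898567, -0.58653856, -0.65453626]), 'ft_torque': array([ 0.02626464, -0.01339542,  0.02033693]), 'gripper_width': 0.08733164355302654}
-0.0187
scene {'fx': 535.144908006523, 'fy': 535.144908006523, 'cx': 319.66827901238395, 'cy': 235.46899762589507, 'distortion': array([-0.13115708,  0.        ,  0.        ,  0.        ,  0.        ]), 'world_to_cam': array([[ 0.70040466,  0.71369776,  0.0082959 , -0.33953633],
       [ 0.42472496, -0.40741669, -0.8084679 , -0.18444844],
       [-0.57362184,  0.56977816, -0.5884818 ,  1.50913466],
       [ 0.        ,  0.        ,  0.        ,  1.        ]])}
top {'fx': 461.4566149768626, 'fy': 461.4566149768626, 'cx': 317.55724643483774, 'cy': 244.01243014244017, 'distortion': array([-0.04437952,  0.        ,  0.        ,  0.        ,  0.        ]), 'world_to_cam': array([[ 0.00305775, -0.99997396,  0.00653721,  0.00754038],
       [-0.97743705, -0.00436941, -0.21118173,  0.47042601],
       [ 0.21120479, -0.00574397, -0.97742495,  0.87735947],
       [ 0.        ,  0.        ,  0.        ,  1.        ]])}
```

View pics/scene0.png

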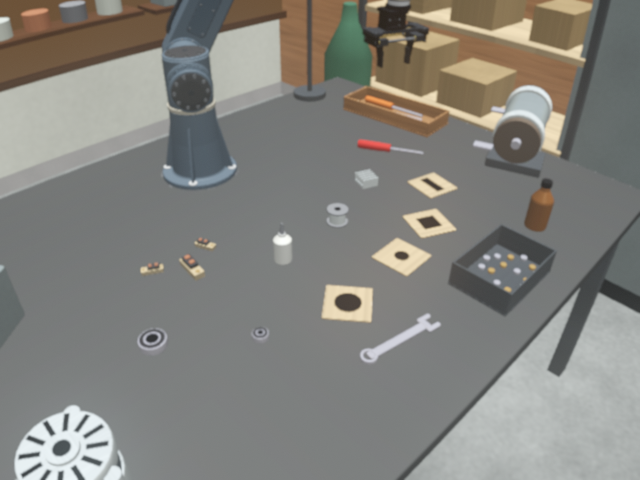

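View pics/top0.png

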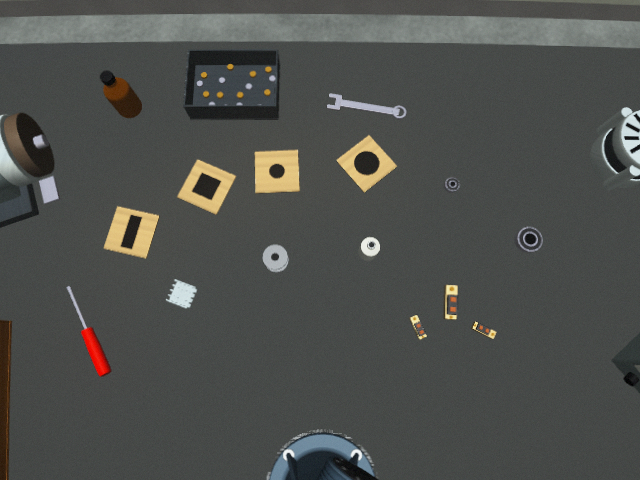

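```bash
python3 - <<'E'
import cv2,numpy as np
t=cv2.imread("pics/top0.png");s=cv2.imread("pics/scene0.png")
def c(im,x,y,w,h,k): return cv2.resize(im[y:y+h,x:x+w],(w*k,h*k),interpolation=cv2.INTER_CUBIC)
a=np.hstack([c(t,155,267,60,60,6),c(s,340,155,60,60,6)])
cv2.imwrite("pics/c1.png",a)
b=np.hstack([c(t,400,275,100,70,4),c(s,130,225,100,70,4)])
cv2.imwrite("pics/c2.png",b)
E
```

```text
(no output)
```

View pics/c1.png

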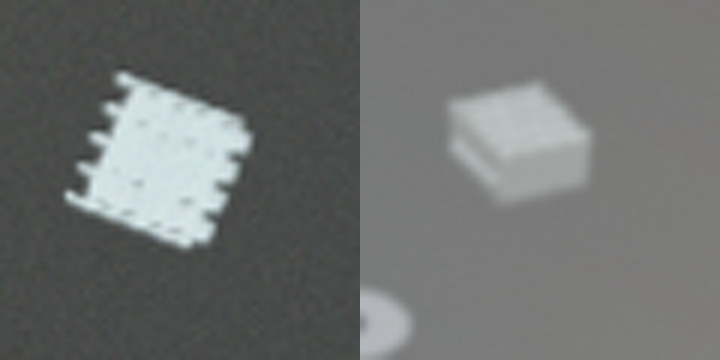

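View pics/c2.png

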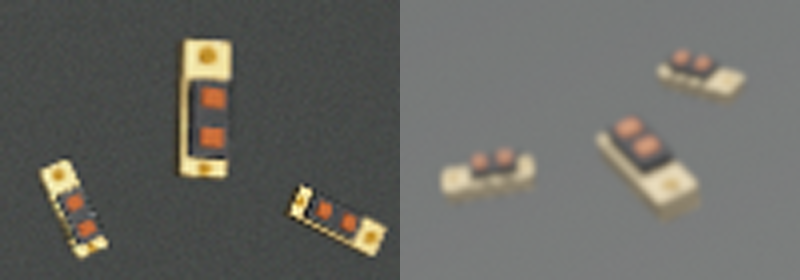

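```bash
cat > h.py <<'E'
import numpy as np,cv2
from bench import manip
def P(n):
    c=manip.camera_params(n); K=np.array([[c['fx'],0,c['cx']],[0,c['fy'],c['cy']],[0,0,1]]); return K,np.array(c['distortion']),np.array(c['world_to_cam'])
def ray(n,uv,z):
    K,D,T=P(n); p=cv2.undistortPoints(np.array(uv,float).reshape(-1,1,2),K,D).reshape(-1,2)
    R,t=T[:3,:3],T[:3,3]; o=-R.T@t; d=np.c_[p,np.ones(len(p))]@R
    return o+d*((z-o[2])/d[:,2])[:,None]
def proj(n,X):
    K,D,T=P(n); return cv2.projectPoints(np.array(X,float).reshape(-1,1,3),cv2.Rodrigues(T[:3,:3])[0],T[:3,3],K,D)[0].reshape(-1,2)
def rect(n,im,x0,y0,sz,z,res=0.0005):
    """orthorectified patch about world (x0,y0) at height z: cols= -y, rows= -x (like top)"""
    N=int(sz/res); i=(np.arange(N)-N/2+.5)*res
    yy,xx=np.meshgrid(y0-i,x0-i); 
    # rows vary x
    xx,yy=np.meshgrid(x0-i,y0-i,indexing='ij')
    uv=proj(n,np.stack([xx,yy,np.full_like(xx,z)],-1)).astype(np.float32).reshape(N,N,2)
    return cv2.remap(im,uv[...,0],uv[...,1],cv2.INTER_CUBIC)
E
python3 - <<'E'
from h import *
for n in("scene","top"):
    K,D,T=P(n); print(n,"cam pos",(-T[:3,:3].T@T[:3,3]).round(3))
px={'lb':(530,239,.018),'sb':(452.5,184,.014),'bh':(452,302,.016),'hs':(182,293,.02),'pl':(366.5,163,.005),'ps':(277.5,171,.005),'po':(131,232,.005),'pq':(207,187,.005),'spool':(275,258,.038),'bottle':(370,246,.09),'b2':(418,327,.01),'b3':(484,330,.01)}
for k,(u,v,z) in px.items():
    p=ray("top",[(u,v)],z)[0]; print(k,p.round(4),'r',np.hypot(*p[:2]).round(3), 'scene px',proj("scene",[p])[0].round(0))
manip.snapshot("top");
for l in ["large_bearing","small_bearing","brush_holder","heat_sink","plate_large_round","plate_small_round","plate_oblong","plate_square"]:
    for r in manip.spot_point(l,"top"):
        K,D,T=P("top"); w=T[:3,:3].T@(np.array(r['centre'])-T[:3,3]); print(l,w.round(4),round(r['confidence'],2))
E
```

```text
scene cam pos [ 1.182 -0.693  0.742]
top cam pos [0.274 0.015 0.957]
lb [ 0.4902 -0.4398  0.018 ] r 0.659 scene px [151. 338.]
sb [ 0.6125 -0.2827  0.014 ] r 0.675 scene px [259. 332.]
bh [ 0.3578 -0.266   0.016 ] r 0.446 scene px [190. 265.]
hs [0.3737 0.2847 0.02  ] r 0.47 scene px [366. 177.]
pl [ 0.6629 -0.098   0.005 ] r 0.67 scene px [347. 302.]
ps [0.6431 0.0971 0.005 ] r 0.65 scene px [400. 256.]
po [0.5046 0.4069 0.005 ] r 0.648 scene px [431. 184.]
pq [0.6058 0.2496 0.005 ] r 0.655 scene px [427. 222.]
spool [0.4437 0.0953 0.038 ] r 0.454 scene px [336. 208.]
bottle [ 0.4583 -0.0913  0.09  ] r 0.467 scene px [281. 224.]
b2 [ 0.3076 -0.1954  0.01  ] r 0.364 scene px [204. 243.]
b3 [ 0.3014 -0.3306  0.01  ] r 0.447 scene px [151. 268.]
large_bearing [ 0.4935 -0.4385 -0.0058] 0.96
small_bearing [ 0.6109 -0.2795  0.0037] 0.73
small_bearing [6.088e-01 2.497e-01 3.000e-04] 0.42
brush_holder [ 0.3549 -0.268  -0.0032] 0.73
brush_holder [ 0.3056 -0.1953 -0.0019] 0.68
brush_holder [ 0.3018 -0.3268 -0.0032] 0.67
brush_holder [ 0.5094  0.4079 -0.001 ] 0.16
heat_sink [0.3702 0.2854 0.    ] 0.89
heat_sink [ 0.659  -0.0991  0.0015] 0.59
heat_sink [ 0.4689 -0.0973 -0.0006] 0.31
plate_large_round [ 0.6619 -0.1005  0.0009] 0.86
plate_small_round [ 6.457e-01  9.970e-02 -1.000e-04] 0.85
plate_oblong [ 0.5096  0.4085 -0.0034] 0.82
plate_square [ 6.113e-01  2.493e-01 -4.000e-04] 0.89
```

```bash
cat > m.py <<'E'
from h import *
def rows(im,n="top"):
    c={'lb':(.490,-.440,.018),'sb':(.6125,-.283,.014),'bh':(.358,-.266,.016),'hs':(.373,.285,.026),'pl':(.663,-.098,.005),'ps':(.643,.097,.005),'po':(.505,.407,.005),'pq':(.606,.25,.005)}
    return {k:rect(n,im,x,y,.11,z,.0005) for k,(x,y,z) in c.items()},c
E
python3 - <<'E'
from m import *
for n in("top","scene"):
    im=cv2.imread(f"pics/{n}0.png"); r,c=rows(im,n); k=list(r)
    o=np.vstack([np.hstack([cv2.resize(r[j],(200,200)) for j in k[:4]]),np.hstack([cv2.resize(r[j],(200,200)) for j in k[4:]])])
    cv2.imwrite(f"pics/rect_{n}.png",o)
    for j in k[4:]:
        L=r[j].max(2); m=(L<75).astype(np.uint8)
        # plate only: keep component at middle
        cc,lab,st,ce=cv2.connectedComponentsWithStats(m); 
        l=lab[len(m)//2,len(m)//2]; 
        cs,_=cv2.findContours((lab==l).astype(np.uint8),0,1); ct=max(cs,key=cv2.contourArea); (u,v),(w,h),a=cv2.minAreaRect(ct)
        N=len(m); cx,cy=ce[l]; print(n,j,'cent',np.round([c[j][0]-(cy-N/2+.5)*.0005,c[j][1]-(cx-N/2+.5)*.0005],4),'size mm',round(w*.5,1),round(h*.5,1),'a',round(a,1))
E
```

```text
top pl cent [ 0.6641 -0.0975] size mm 53.0 53.5 a 90.0
top ps cent [0.6442 0.0994] size mm 30.5 31.0 a 90.0
top po cent [0.5062 0.4073] size mm 24.2 70.1 a 12.7
top pq cent [0.6086 0.2516] size mm 45.8 46.1 a 24.2
scene pl cent [ 0.6632 -0.0977] size mm 109.5 109.5 a 90.0
scene ps cent [0.643 0.097] size mm 109.5 109.5 a 90.0
scene po cent [0.5058 0.4086] size mm 9.0 54.8 a 11.7
scene pq cent [0.6058 0.2498] size mm 109.5 109.5 a 90.0
```

View pics/rect_top.png

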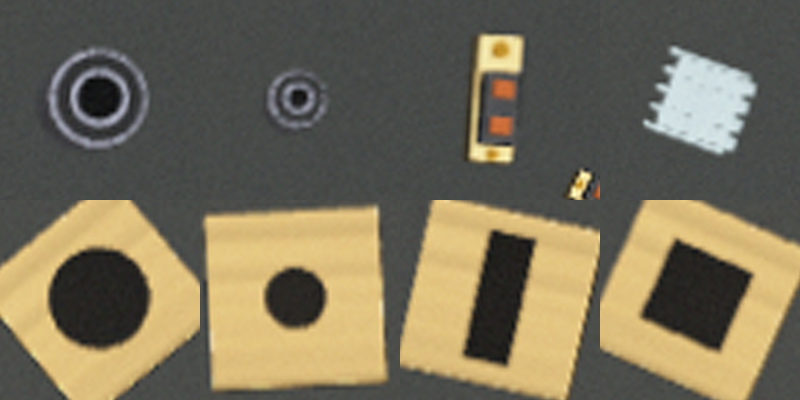

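View pics/rect_scene.png

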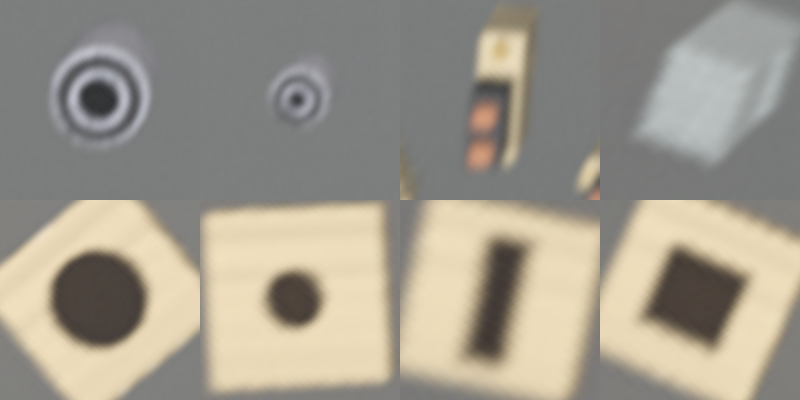

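```bash
python3 - <<'E'
from h import *
def boxes(inv):
    B=[(-.023,.023,-.023,.023,0,.008)]
    w=.003
    for i in range(5):
        y=-.023+w/2+i*(.046-w)/4; B.append((-.023,.023,y-w/2,y+w/2,.008,.026))
    if inv: B=[(a,b,c,d,.026-f,.026-e) for a,b,c,d,e,f in B]
    return B
def ren(n,inv,cx,cy,yaw,u0,v0,S,k=8):
    pts=[];sh=[];i=np.linspace(0,1,140)
    A,Bb=np.meshgrid(i,i);A=A.ravel();Bb=Bb.ravel()
    for a,b,c,d,e,f in boxes(inv):
        lo=np.array([a,c,e]);hi=np.array([b,d,f])
        for ax in range(3):
            for s in(0,1):
                q=np.zeros((len(A),3)); o=[j for j in range(3) if j!=ax]
                q[:,o[0]]=lo[o[0]]+A*(hi-lo)[o[0]];q[:,o[1]]=lo[o[1]]+Bb*(hi-lo)[o[1]];q[:,ax]=(lo,hi)[s][ax]
                pts.append(q);sh.append(np.full(len(A),[[110,130],[160,180],[60,230]][ax][s]))
    p=np.vstack(pts);sh=np.hstack(sh);c_,s_=np.cos(yaw),np.sin(yaw)
    p=np.c_[cx+c_*p[:,0]-s_*p[:,1],cy+s_*p[:,0]+c_*p[:,1],p[:,2]]
    K,D,T=P(n);z=(p@T[:3,:3].T+T[:3,3])[:,2]; uv=((proj(n,p)-[u0,v0]+.5)*k).astype(int)
    im=np.full((S*k,S*k),60,np.uint8); o=np.argsort(-z); ok=(uv>=0).all(1)&(uv<S*k).all(1); o=o[ok[o]]
    im[uv[o,1],uv[o,0]]=sh[o]; im=cv2.medianBlur(im,3); return im
R=[]
for n,u,v in(("top",164,275),("scene",348,160)):
    im=cv2.imread(f"pics/{n}0.png",0)[v:v+36,u:u+36]
    row=[cv2.resize(im,(260,260),interpolation=cv2.INTER_CUBIC)]
    for inv in(0,1):
        a=ren(n,inv,.3725,.2845,np.radians(-20-90+180),u,v,36)
        row.append(cv2.resize(a,(260,260),interpolation=cv2.INTER_AREA))
    R.append(np.hstack(row))
cv2.imwrite("pics/hsren.png",np.vstack(R))
E
```

```text
(no output)
```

View pics/hsren.png

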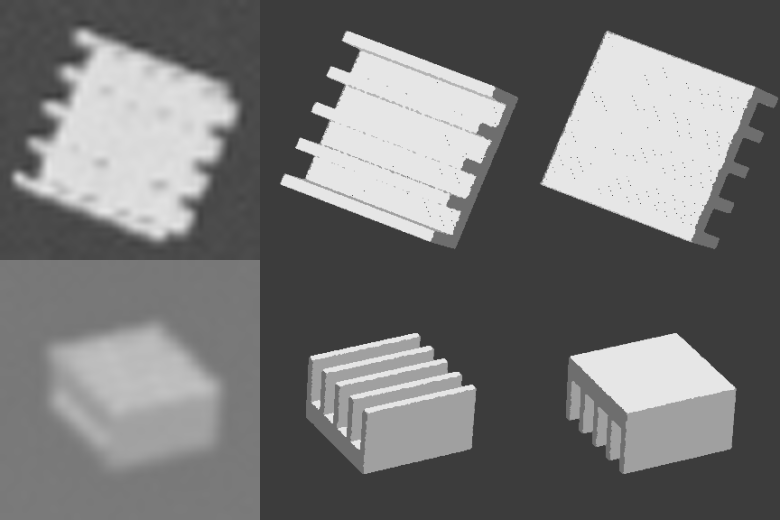

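```bash
cat > fit.py <<'E'
from h import *
from scipy.optimize import minimize
def cyl(d,h):
    a=np.linspace(0,2*np.pi,72,endpoint=False); q=np.c_[np.cos(a)*d/2,np.sin(a)*d/2]
    return np.vstack([np.c_[q,np.zeros(72)],np.c_[q,np.full(72,h)]])
def box(x,y,h,ox=0,z0=0): return np.array([[ox+a*x/2,b*y/2,z] for a in(-1,1) for b in(-1,1) for z in(z0,h)])
M={'lb':cyl(.054,.018),'sb':cyl(.032,.014),'bh':np.vstack([box(.07,.024,.016),box(.04,.02,.026,-.006)]),'hs':box(.046,.046,.026)}
def fit(n,im,k,x,y,yaw,z0=0,thr=40,k_=8,half=32,maskf=None):
    c=proj(n,[[x,y,z0+.01]])[0].round().astype(int); u0,v0=c-half
    cr=im[v0:v0+2*half,u0:u0+2*half].astype(np.float32); bg=np.median(cr.reshape(-1,3),0)
    d=np.abs(cr-bg).max(2); S=2*half*k_
    d=cv2.resize(d,(S,S),interpolation=cv2.INTER_CUBIC); m=(d>thr).astype(np.uint8)
    m=cv2.morphologyEx(m,cv2.MORPH_CLOSE,np.ones((13,13),np.uint8)); m=cv2.morphologyEx(m,cv2.MORPH_OPEN,np.ones((9,9),np.uint8))
    nc,lab,st,ce=cv2.connectedComponentsWithStats(m)
    best=min((i for i in range(1,nc) if st[i,4]>15*k_*k_),key=lambda i:np.hypot(*(ce[i]-S/2)))
    ct=np.vstack(cv2.findContours((lab==best).astype(np.uint8),0,1)[0]); H=cv2.convexHull(ct)
    T=np.zeros((S,S),np.uint8); cv2.fillConvexPoly(T,H,1)
    def poly(p):
        cc,s=np.cos(p[2]),np.sin(p[2]); q=M[k]; w=np.c_[p[0]+cc*q[:,0]-s*q[:,1],p[1]+s*q[:,0]+cc*q[:,1],q[:,2]+z0]
        return cv2.convexHull((((proj(n,w)-[u0,v0]+.5)*k_-.5)).astype(np.float32))
    def cost(p):
        A=np.zeros((S,S),np.uint8); cv2.fillConvexPoly(A,np.round(poly(p)*16).astype(np.int32),1,shift=4)
        return (A!=T).sum()/T.sum()
    p0=np.array([x,y,yaw]); 
    r=min((minimize(cost,p0+[0,0,dy],method='Nelder-Mead',options=dict(initial_simplex=p0+[0,0,dy]+np.array([[0,0,0],[.003,0,0],[0,.003,0],[0,0,.1]]),xatol=1e-5,fatol=1e-5)) for dy in(-.06,.06)),key=lambda r:r.fun)
    o=cv2.resize(cr.astype(np.uint8),(S,S),interpolation=cv2.INTER_CUBIC); cv2.polylines(o,[np.round(poly(r.x)).astype(np.int32)],1,(0,0,255)); cv2.polylines(o,[H],1,(0,255,0))
    return r.x,r.fun,o
E
python3 - <<'E'
from fit import *
for n in("top","scene"):
    im=cv2.imread(f"pics/{n}0.png");O=[]
    for k,x,y,a in(('lb',.490,-.440,0),('sb',.6125,-.283,0),('bh',.358,-.266,3.1),('hs',.3725,.2866,np.radians(70))):
        try:
            p,f,o=fit(n,im,k,x,y,a,thr=35 if n=="top" else 25,half=25 if k!='bh' else 30); print(n,k,p[:2].round(4),np.degrees(p[2]).round(1),round(f,3)); O.append(cv2.resize(o,(300,300)))
        except Exception as e: print(n,k,e)
    cv2.imwrite(f"pics/fit_{n}.png",np.vstack([np.hstack(O[:2]),np.hstack(O[2:4])]))
E
```

```text
top lb [ 0.4922 -0.4414] 5.7 0.242
top sb [ 0.617  -0.2773] -9.8 1.209
top bh [ 0.3593 -0.265 ] 177.0 0.098
top hs [0.3729 0.2877] 70.0 0.058
scene lb [ 0.4794 -0.4354] 1.3 0.397
scene sb [ 0.5948 -0.2695] 5.9 4.984
scene bh [ 0.3516 -0.2607] 172.8 0.256
scene hs [0.3689 0.2907] 70.9 0.06
```

View pics/fit_top.png

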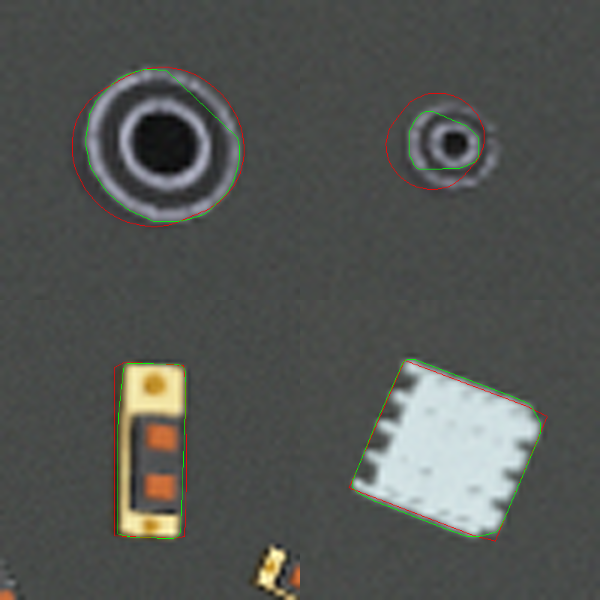

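View pics/fit_scene.png

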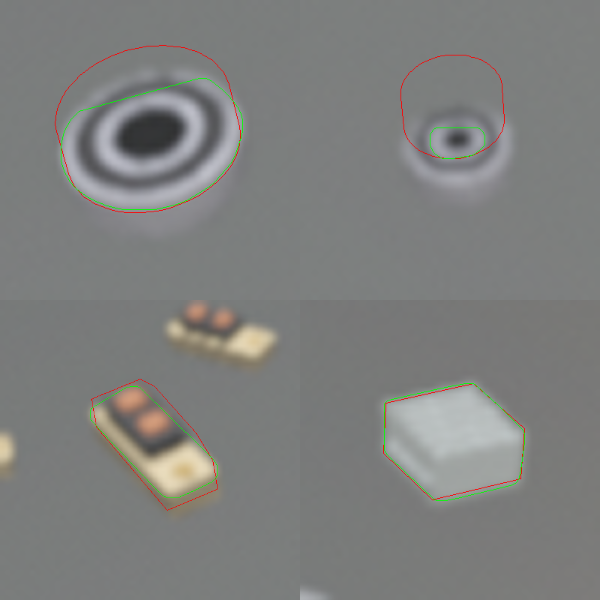

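```bash
cat >> fit.py <<'E'
def circ(n,im,x,y,z,R,dr=.0015,sgn=1):
    L=im.max(2).astype(np.float32); a=np.linspace(0,2*np.pi,180,endpoint=False)
    def s(p,r):
        uv=proj(n,np.c_[p[0]+r*np.cos(a),p[1]+r*np.sin(a),np.full(180,z)]).astype(np.float32)
        return cv2.remap(L,uv[:,0].reshape(1,-1),uv[:,1].reshape(1,-1),cv2.INTER_CUBIC).mean()
    f=lambda p:-sgn*(s(p,R-dr)-s(p,R+dr))
    p=np.array([x,y])
    r=minimize(f,p,method='Nelder-Mead',options=dict(initial_simplex=p+np.array([[0,0],[.003,0],[0,.003]]),xatol=1e-5,fatol=1e-4))
    return r.x,-r.fun
E
python3 - <<'E'
from fit import *
for n in("top","scene"):
    im=cv2.imread(f"pics/{n}0.png")
    for k,x,y,z,R,s in(('lb',.490,-.440,.018,.027,1),('sb',.6125,-.283,.014,.016,1),('pl',.664,-.0975,.005,.028,-1),('ps',.644,.099,.005,.017,-1)):
        p,f=circ(n,im,x,y,z,R,sgn=s); print(n,k,p.round(4),round(f,1))
for n in("top",):
    im=cv2.imread(f"pics/{n}0.png")
    for thr in(30,45,60): print(fit(n,im,'bh',.359,-.265,3.1,thr=thr,half=30)[:2], fit(n,im,'hs',.373,.287,1.22,thr=thr,half=25)[:2])
E
```

```text
top lb [ 0.4909 -0.4393] 73.9
top sb [ 0.613  -0.2816] 42.3
top pl [ 0.6638 -0.0975] 150.0
top ps [0.644  0.0996] 142.0
scene lb [ 0.4919 -0.44  ] 23.4
scene sb [ 0.6176 -0.2845] 12.3
scene pl [ 0.6636 -0.0975] 61.1
scene ps [0.6437 0.0995] 51.7Traceback (most recent call last):
  File "<stdin>", line 8, in <module>
  File "fit.py", line 25, in fit
    r=min((minimize(cost,p0+[0,0,dy],method='Nelder-Mead',options=dict(initial_simplex=p0+[0,0,dy]+np.array([[0,0,0],[.003,0,0],[0,.003,0],[0,0,.1]]),xatol=1e-5,fatol=1e-5)) for dy in(-.06,.06)),key=lambda r:r.fun)
  File "fit.py", line 25, in <genexpr>
    r=min((minimize(cost,p0+[0,0,dy],method='Nelder-Mead',options=dict(initial_simplex=p0+[0,0,dy]+np.array([[0,0,0],[.003,0,0],[0,.003,0],[0,0,.1]]),xatol=1e-5,fatol=1e-5)) for dy in(-.06,.06)),key=lambda r:r.fun)
           ~~~~~~~~^^^^^^^^^^^^^^^^^^^^^^^^^^^^^^^^^^^^^^^^^^^^^^^^^^^^^^^^^^^^^^^^^^^^^^^^^^^^^^^^^^^^^^^^^^^^^^^^^^^^^^^^^^^^^^^^^^^^^^^^^^^^^^^^^^^^^^^^^^^^^^^^^^^^^^^^^^
    res = _minimize_neldermead(fun, x0, args, callback, bounds=bounds,
                               **op
[... 157 characters left out ...]
onvexPoly(A,np.round(poly(p)*16).astype(np.int32),1,shift=4)
                                                              ~~~~^^^
  File "fit.py", line 20, in poly
    return cv2.convexHull((((proj(n,w)-[u0,v0]+.5)*k_-.5)).astype(np.float32))
                             ~~~~^^^^^
  File "h.py", line 10, in proj
    K,D,T=P(n); return cv2.projectPoints(np.array(X,float).reshape(-1,1,3),cv2.Rodrigues(T[:3,:3])[0],T[:3,3],K,D)[0].reshape(-1,2)
          ~^^^
  File "h.py", line 4, in P
    c=manip.camera_params(n); K=np.array([[c['fx'],0,c['cx']],[0,c['fy'],c['cy']],[0,0,1]]); return K,np.array(c['distortion']),np.array(c['world_to_cam'])
ValueError: time passes only in moves, steps and waits
```

```bash
python3 - <<'E'
s=open('h.py').read()
i=s.index('def P(n)');j=s.index('def ray')
s=s[:i]+'''_C={'scene':(535.144908006523,319.66827901238395,235.46899762589507,-0.13115708,[[ 0.70040466,  0.71369776,  0.0082959 , -0.33953633],[ 0.42472496, -0.40741669, -0.8084679 , -0.18444844],[-0.57362184,  0.56977816, -0.5884818 ,  1.50913466]]),
'top':(461.4566149768626,317.55724643483774,244.01243014244017,-0.04437952,[[ 0.00305775, -0.99997396,  0.00653721,  0.00754038],[-0.97743705, -0.00436941, -0.21118173,  0.47042601],[ 0.21120479, -0.00574397, -0.97742495,  0.87735947]])}
def P(n):
    f,a,b,k,T=_C[n]; return np.array([[f,0,a],[0,f,b],[0,0,1]]),np.array([k,0,0,0,0]),np.array(T)
'''+s[j:]
open('h.py','w').write(s)
E
python3 - <<'E'
from fit import *
for n in("top",):
    im=cv2.imread(f"pics/{n}0.png")
    for thr in(30,45,60,80):
      for k,x,y,a,h in(('bh',.359,-.265,3.1,30),('hs',.373,.287,1.22,25)):
        p,f,o=fit(n,im,k,x,y,a,thr=thr,half=h); print(k,p.round(4),np.degrees(p[2]).round(1),round(f,3))
E
```

```text
bh [ 0.3592 -0.265   3.0894] 177.0 0.084
hs [0.373  0.2879 1.2345] 70.7 0.065
bh [ 0.3592 -0.2658  3.09  ] 177.0 0.121
hs [0.373  0.2877 1.2218] 70.0 0.052
bh [ 0.3594 -0.265   3.0315] 173.7 0.16
hs [0.3731 0.2876 1.2084] 69.2 0.057
bh [ 0.3594 -0.2659  2.9899] 171.3 0.208
hs [0.3732 0.2878 1.2212] 70.0 0.064
```

```bash
cat > plan.py <<'E'
from h import *
import sys
from scipy.spatial.transform import Rotation as Ro
# usage: plan.py x y z jawangle_deg ; jaw angle mod 180
s=manip.state(); R=Ro.from_rotvec(s['ee_rot']).as_matrix(); p=np.array(s['tcp_pos'])
jaw=np.degrees(np.arctan2(R[1,1],R[0,1]))
print('t',round(s['t'],2),'tcp',p.round(4),'jaw',round(jaw,2),'tilt',np.degrees(np.arccos(-R[2,2])).round(2),'w',round(s['gripper_width'],4),'F',np.round(s['ft_force'],1),'q1,q6',np.round([s['q'][0],s['q'][5]],2))
if len(sys.argv)>1:
    x,y,z,a=map(float,sys.argv[1:5]); da=(a-jaw+90)%180-90
    d=np.array([x,y,z])-p
    print('turn tool z (deg)',round(-da,2),' alt',round(-da-np.sign(-da)*180,2))
    print('shift if before turn (tool)',(R.T@d).round(4))
    f=Ro.from_euler('z',da,degrees=True).as_matrix()@R; print('shift after turn (tool)',(f.T@d).round(4))
E
python3 plan.py .373 .2872 .15 -20
python3 - <<'E'
from fit import *
im=cv2.imread("pics/top0.png")
for yaw in(-.06,): 
  for thr in(25,30,45,60):
    p,f,o=fit("top",im,'bh',.359,-.265,yaw,thr=thr,half=30); print(p.round(4),np.degrees(p[2]).round(2),round(f,3))
cv2.imwrite("pics/bhfit.png",o)
M['pp']=box(.096,.096,.005)
for x,y,a in((.5062,.4073,-12.),(.6086,.2516,-24.),(.664,-.0975,50),(.644,.0994,0)):
    p,f,o=fit("top",im,'pp',x,y,np.radians(a),thr=60,half=42); print('plate',p[:2].round(4),np.degrees(p[2]).round(2),round(f,3))
E
```

```text
t 0.55 tcp [0.2    0.5921 0.2226] jaw 71.33 tilt 0.0 w 0.0871 F [-0.3  1.2 -0.2] q1,q6 [ 1.07 -0.18]
turn tool z (deg) -88.67  alt 91.33
shift if before turn (tool) [-0.2615 -0.2335  0.0726]
shift after turn (tool) [ 0.2274 -0.2669  0.0725]
[ 0.3591 -0.2654 -0.0584] -3.35 0.069
[ 0.3593 -0.265  -0.1069] -6.13 0.085
[ 0.3593 -0.2647 -0.1094] -6.27 0.124
[ 0.3594 -0.2647 -0.1098] -6.29 0.158
plate [0.5061 0.408 ] -12.96 0.018
plate [0.609  0.2521] -24.11 0.009
plate [ 0.6644 -0.0978] 39.65 0.007
plate [0.6446 0.0997] 2.95 0.012
```

View pics/bhfit.png

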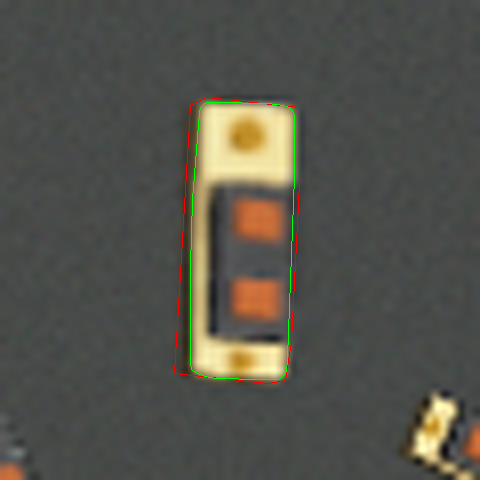

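Call:
arm_command:
  steps: [-0.029, -0.026, 0.008, 0, 0.75, -0.029, -0.026, 0.008, 0, 0.75, -0.029, -0.026, 0.008, 0, 0.75, -0.029, -0.026, 0.008, 0, 0.75, -0.029, -0.026, 0.008, 0, 0.75, -0.029, -0.026, 0.008, 0, 0.75, -0.029, -0.026, 0.008, 0, 0.75, -0.029, -0.026, 0.008, 0, 0.75, -0.029, -0.026, 0.008, 0, 0.75, 0, 0, 0, 7, 0.75, 0, 0, 0, 7, 0.75, 0, 0, 0, 7, 0.75]
  grip_force: 20

```text
t: 1.55
tcp_pos: [0.3733, 0.2859, 0.1506]
ee_rot: [1.079, 2.95, 0.0]
ft_force: [0.3, 0.0, 0.1]
gripper_width: 0.0654
```

Call:
arm_command:
  steps: [0, 0, 0, 7, 0.75, 0, 0, 0, 7, 0.75, 0, 0, 0, 7, 0.75, 0, 0, 0, 7, 0.75, 0, 0, 0, 7, 0.75, 0, 0, 0, 7, 0.75, 0, 0, 0, 7, 0.75, 0, 0, 0, 7, 0.75, 0, 0, 0, 7, 0.75, 0, 0, 0, 7, 0.75, 0, 0, 0, 0.3, 0.75, 0, 0, 0, 0, 0.75]

```text
t: 2.55
tcp_pos: [0.3726, 0.287, 0.1507]
ee_rot: [2.57, 1.806, 0.001]
ft_force: [0.1, 0.5, -0.2]
gripper_width: 0.0649
```

```bash
python3 plan.py .373 .2872 .006 -20
python3 - <<'E'
from h import *
u=proj("top",[[.359,-.265,.01]])[0].round().astype(int)-30
q=np.array([(203,101),(297,105),(287,380),(193,374)],float)/8-.44+u
w=ray("top",q,.016); print(w.round(4),w.mean(0).round(4),[np.degrees(np.arctan2(*(w[a]-w[b])[1::-1])).round(1) for a,b in((0,3),(1,2))])
E
```

```text
t 2.55 tcp [0.3726 0.287  0.1507] jaw -19.8 tilt 0.03 w 0.0649 F [ 0.1  0.5 -0.2] q1,q6 [0.42 0.76]
turn tool z (deg) 0.2  alt -179.8
shift if before turn (tool) [0.0003 0.0003 0.1447]
shift after turn (tool) [0.0003 0.0003 0.1447]
[[ 0.3944 -0.2555  0.016 ]
 [ 0.3934 -0.2798  0.016 ]
 [ 0.3232 -0.2732  0.016 ]
 [ 0.3248 -0.2492  0.016 ]] [ 0.3589 -0.2644  0.016 ] [np.float64(-5.1), np.float64(-5.4)]
```

Call:
arm_command:
  steps: [0, 0, 0.03, 0, 0.75, 0, 0, 0.03, 0, 0.75, 0, 0, 0.03, 0, 0.75, 0, 0, 0.03, 0, 0.75, 0, 0, 0.015, 0, 0.75, 0, 0, 0.0095, 0, 0.75, 0, 0, 0, 0, 0.75, 0, 0, 0, 0, 0, 0, 0, 0, 0, 0, 0, 0, 0, 0, 0, 0, 0, 0, 0, 0, 0, 0, 0, 0, 0]

```text
t: 3.55
tcp_pos: [0.3731, 0.2872, 0.0071]
ee_rot: [2.572, 1.803, 0.004]
ft_force: [-0.3, 0.0, 5.8]
gripper_width: 0.0459
```

Call:
arm_command:
  steps: [0, 0, -0.01, 0, 0, 0, 0, -0.03, 0, 0, 0, 0, -0.04, 0, 0, 0, 0, 0, 0, 0]

```text
t: 3.88
tcp_pos: [0.3754, 0.2885, 0.0917]
ee_rot: [2.571, 1.802, 0.017]
ft_force: [1.2, 0.2, -1.3]
gripper_width: 0.0461
```

```bash
python3 plan.py .6088 .2518 .0122 -24.1
```

```text
t 3.88 tcp [0.3754 0.2885 0.0917] jaw -19.94 tilt 0.63 w 0.0461 F [ 1.2  0.2 -1.3] q1,q6 [0.42 0.77]
turn tool z (deg) 4.16  alt -175.84
shift if before turn (tool) [0.0445 0.2312 0.0816]
shift after turn (tool) [0.0612 0.2274 0.0817]
```

Call:
arm_command:
  steps: [0.0064, 0.033, 0, 0, 0, 0.0064, 0.033, 0, 0, 0, 0.0064, 0.033, 0, 0, 0, 0.0064, 0.033, 0, 0, 0, 0.0064, 0.033, 0, 0, 0, 0.0064, 0.033, 0, 0, 0, 0.0064, 0.033, 0, 0, 0, 0, 0, 0.02, 4.1, 0, 0, 0, 0.02, 0, 0, 0, 0, 0, 0, 0, 0, 0, 0, 0, 0]

```text
t: 4.8
tcp_pos: [0.6028, 0.2496, 0.0447]
ee_rot: [-2.634, -1.709, 0.007]
ft_force: [-1.0, 0.0, -1.0]
gripper_width: 0.0459
```

```bash
python3 plan.py .6088 .2518 .0125 -24.1
```

```text
t 4.8 tcp [0.6028 0.2496 0.0447] jaw -24.06 tilt 0.27 w 0.0459 F [-1.  0. -1.] q1,q6 [0.22 0.64]
turn tool z (deg) 0.04  alt -179.96
shift if before turn (tool) [0.0045 0.0047 0.0322]
shift after turn (tool) [0.0045 0.0047 0.0322]
```

Call:
arm_command:
  steps: [0.0045, 0.0047, 0.02, 0, 0, 0, 0, 0, 0, 0, 0, 0, 0, 0, 0]

```text
t: 5.05
tcp_pos: [0.6102, 0.2525, 0.0265]
ee_rot: [-2.635, -1.71, 0.002]
ft_force: [-0.4, 0.8, -0.3]
gripper_width: 0.0455
```

```bash
python3 plan.py .6088 .2518 .0125 -24.1
```

```text
t 5.05 tcp [0.6102 0.2525 0.0265] jaw -24.03 tilt 0.07 w 0.0455 F [-0.4  0.8 -0.3] q1,q6 [0.22 0.64]
turn tool z (deg) 0.07  alt -179.93
shift if before turn (tool) [-0.0012 -0.001   0.014 ]
shift after turn (tool) [-0.0012 -0.001   0.014 ]
```

Call:
arm_command:
  steps: [-0.001, -0.0008, 0.009, 0, 0, 0, 0, 0, 0, 0, 0, 0, 0, 0, 0, 0, 0, 0, 0, 0]

```text
t: 5.38
tcp_pos: [0.6098, 0.2518, 0.0176]
ee_rot: [2.635, 1.71, 0.001]
ft_force: [0.1, -0.7, -1.2]
gripper_width: 0.0457
```

```bash
python3 plan.py .6088 .2518 .0125 -24.1
```

```text
t 5.38 tcp [0.6098 0.2518 0.0176] jaw -24.06 tilt 0.03 w 0.0457 F [ 0.1 -0.7 -1.2] q1,q6 [0.22 0.64]
turn tool z (deg) 0.04  alt -179.96
shift if before turn (tool) [-0.0004 -0.0009  0.0051]
shift after turn (tool) [-0.0004 -0.0009  0.0051]
```

Set down, release, lift clear.

Call:
arm_command:
  steps: [-0.0003, -0.0008, 0.004, 0, 0, 0, 0, 0.0015, 0, 0, 0, 0, 0, 0, 0, 0, 0, 0, 0, 0, 0, 0, 0, 0, 0.7, 0, 0, 0, 0, 0.7, 0, 0, 0, 0, 0.7, 0, 0, -0.02, 0, 0.7, 0, 0, -0.04, 0, 0.7, 0, 0, -0.04, 0, 0.7]

```text
t: 6.22
tcp_pos: [0.6072, 0.2513, 0.1103]
ee_rot: [-2.634, -1.708, 0.008]
ft_force: [0.8, -0.2, -0.8]
gripper_width: 0.0607
```

```bash
python3 plan.py .3589 -.2644 .005 84.8;python3 - <<'E'
from h import *
im=manip.snapshot("top"); cv2.imwrite("pics/top1.png",im)
E
```

```text
t 6.22 tcp [0.6072 0.2513 0.1103] jaw -24.07 tilt 0.31 w 0.0607 F [ 0.8 -0.2 -0.8] q1,q6 [0.22 0.64]
turn tool z (deg) 71.13  alt -108.87
shift if before turn (tool) [-0.5718 -0.0159  0.1072]
shift after turn (tool) [-0.2002  0.5366  0.1036]
```

View pics/top1.png

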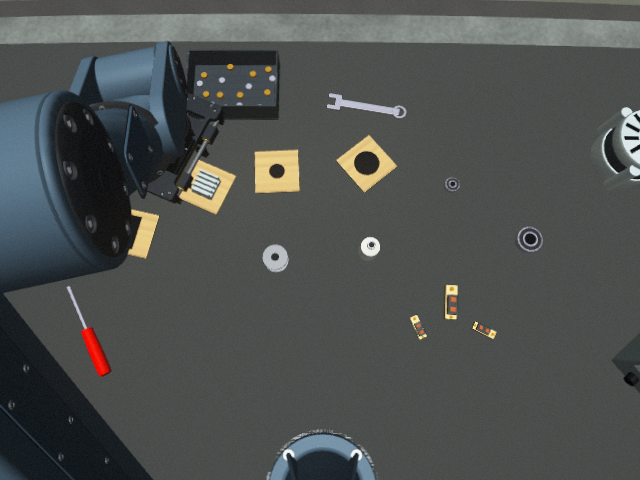

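Call:
arm_command:
  steps: [0, 0, -0.04, 0, 0.6, -0.03, 0, -0.028, 0, 0.6, -0.032, 0, -0.025, 0, 0.6, -0.04, -0.002, 0, 0, 0.6, -0.04, -0.002, 0, 0, 0.6, -0.04, -0.002, 0, 0, 0.6, -0.04, -0.002, 0, 0, 0.6, -0.04, -0.002, 0, 0, 0.6, -0.04, -0.002, 0, 0, 0.6, -0.04, -0.002, 0, 0, 0.6, -0.04, -0.002, 0, 0, 0.6, -0.04, 0, 0, 0, 0.6]

```text
t: 7.27
tcp_pos: [0.4209, -0.1282, 0.2045]
ee_rot: [2.635, 1.71, 0.0]
ft_force: [0.7, -0.5, -0.0]
gripper_width: 0.0523
```

Call:
arm_command:
  steps: [-0.04, 0, 0, 0, 0.6, -0.04, 0, 0, 0, 0.6, -0.04, 0, 0, 0, 0.6, -0.03, 0, 0, 0, 0.6, 0, 0, 0, 7.1, 0.6, 0, 0, 0, 7.1, 0.6, 0, 0, 0, 7.1, 0.6, 0, 0, 0, 7.1, 0.6, 0, 0, 0, 7.1, 0.6, 0, 0, 0, 7.1, 0.6, 0, 0, 0, 7.1, 0.6, 0, 0, 0, 7.1, 0.6]

```text
t: 8.27
tcp_pos: [0.3611, -0.2641, 0.2045]
ee_rot: [3.132, 0.24, 0.0]
ft_force: [0.9, -0.2, 0.8]
gripper_width: 0.0525
```

Call:
arm_command:
  steps: [0, 0, 0, 7.1, 0.6, 0, 0, 0, 7.1, 0.6, 0, 0, 0, 0, 0.6]

```text
t: 8.52
tcp_pos: [0.3611, -0.2641, 0.2045]
ee_rot: [3.138, -0.142, 0.0]
ft_force: [-0.5, -0.6, 0.6]
gripper_width: 0.0518
```

```bash
python3 plan.py .3589 -.2644 .005 84.8;python3 - <<'E'
from fit import *
im=manip.snapshot("top"); cv2.imwrite("pics/top2.png",im)
z=.005
p,f,o=fit("top",im,'hs',.6088,.2518,np.radians(66),z0=z,thr=40,half=25)
cv2.imwrite("pics/hs2.png",cv2.resize(im[150:225,165:250],None,fx=7,fy=7,interpolation=2))
sc=manip.snapshot("scene"); cv2.imwrite("pics/scene2.png",sc)
E
```

```text
t 8.52 tcp [ 0.3611 -0.2641  0.2045] jaw -95.19 tilt 0.02 w 0.0518 F [-0.5 -0.6  0.6] q1,q6 [-0.88  0.78]
turn tool z (deg) 0.01  alt -179.99
shift if before turn (tool) [-0.0022  0.0004  0.1995]
shift after turn (tool) [-0.0022  0.0004  0.1995]
```

View pics/hs2.png

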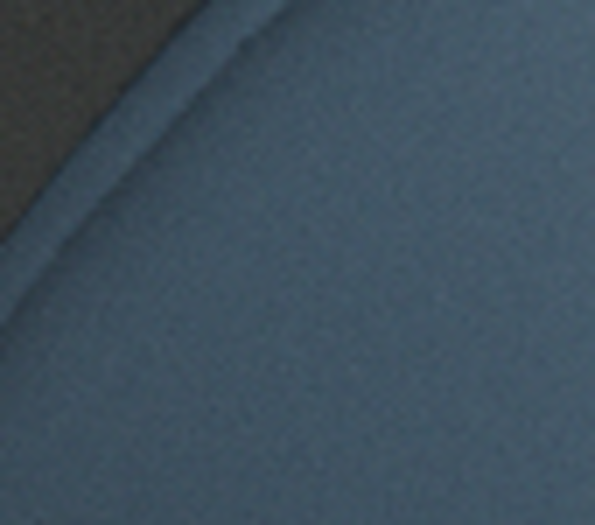

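View pics/scene2.png

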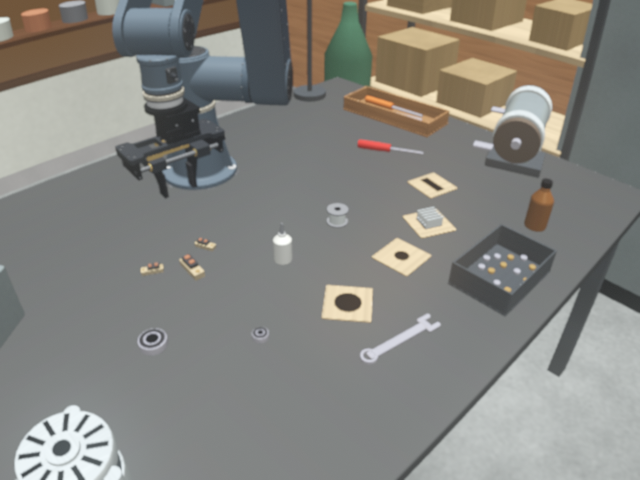

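Call:
arm_command:
  steps: [-0.0022, 0.0004, 0.04, 0, 0.6, 0, 0, 0.04, 0, 0.6, 0, 0, 0.04, 0, 0.6, 0, 0, 0.035, 0, 0.6, 0, 0, 0.025, 0, 0.6, 0, 0, 0.014, 0, 0.6, 0, 0, 0.005, 0, 0.6, 0, 0, 0, 0, 0.6, 0, 0, 0, 0, 0, 0, 0, 0, 0, 0, 0, 0, 0, 0, 0, 0, 0, 0, 0, 0]

```text
t: 9.62
tcp_pos: [0.3593, -0.2647, 0.0066]
ee_rot: [3.137, -0.138, 0.003]
ft_force: [-0.1, 0.1, -0.5]
gripper_width: 0.0331
```

Call:
arm_command:
  steps: [0, 0, 0, 0, 0, 0, 0, 0, 0, 0]

```text
t: 9.78
tcp_pos: [0.3591, -0.2645, 0.0063]
ee_rot: [3.137, -0.138, 0.002]
ft_force: [0.1, -0.1, 5.0]
gripper_width: 0.0238
```

```bash
python3 plan.py .5062 .4076 .15 -102.9
```

```text
t 9.78 tcp [ 0.3591 -0.2645  0.0063] jaw -95.05 tilt 0.08 w 0.0238 F [ 0.1 -0.1  5. ] q1,q6 [-0.89  0.77]
turn tool z (deg) 7.85  alt -172.15
shift if before turn (tool) [ 0.0875 -0.6823 -0.1444]
shift after turn (tool) [-0.0065 -0.6878 -0.1445]
```

Call:
arm_command:
  steps: [0, 0, -0.01, 0, 0, 0, 0, -0.03, 0, 0, 0, 0, -0.04, 0, 0, 0, 0, -0.04, 0, 0, 0, 0, -0.04, 0, 0, 0.0051, -0.04, 0, 0, 0, 0.0051, -0.04, 0, 0, 0, 0.0051, -0.04, 0, 0, 0, 0.0051, -0.04, 0, 0, 0, 0.0051, -0.04, 0, 0, 0, 0.0051, -0.04, 0, 0, 0, 0.0051, -0.04, 0, 0, 0]

```text
t: 10.78
tcp_pos: [0.4188, 0.0135, 0.1657]
ee_rot: [3.138, -0.139, 0.0]
ft_force: [0.7, 0.1, -0.6]
gripper_width: 0.0237
```

Call:
arm_command:
  steps: [0.0051, -0.04, 0, 0, 0, 0.0051, -0.04, 0, 0, 0, 0.0051, -0.04, 0, 0, 0, 0.0051, -0.04, 0, 0, 0, 0.0051, -0.04, 0, 0, 0, 0.0051, -0.04, 0, 0, 0, 0.0051, -0.04, 0, 0, 0, 0.0051, -0.04, 0, 0, 0, 0.0051, -0.04, 0, 0, 0, 0.0051, -0.04, 0, 0, 0, 0, 0, 0, 4, 0, 0, 0, 0, 3.9, 0]

```text
t: 11.78
tcp_pos: [0.5048, 0.408, 0.165]
ee_rot: [-3.121, 0.354, -0.0]
ft_force: [-0.3, 0.0, -0.9]
gripper_width: 0.024
```

Call:
arm_command:
  steps: [0, 0, 0, 0, 0]

```text
t: 11.87
tcp_pos: [0.5043, 0.4062, 0.1649]
ee_rot: [3.121, -0.354, -0.002]
ft_force: [0.1, -0.2, -0.4]
gripper_width: 0.0237
```

```bash
python3 plan.py .5062 .4076 .0115 -102.9;  python3 - <<'E'
from fit import *
sc=manip.snapshot("scene"); cv2.imwrite("pics/scene3.png",sc[60:300,250:570])
E
```

```text
t 11.87 tcp [0.5043 0.4062 0.1649] jaw -102.93 tilt 0.08 w 0.0237 F [ 0.1 -0.2 -0.4] q1,q6 [0.51 2.3 ]
turn tool z (deg) -0.03  alt 179.97
shift if before turn (tool) [ 0.0017 -0.002   0.1534]
shift after turn (tool) [ 0.0017 -0.002   0.1534]
```

View pics/scene3.png

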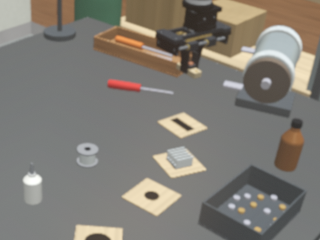

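Call:
arm_command:
  steps: [0.0015, -0.0018, 0.035, 0, 0, 0, 0, 0.04, 0, 0, 0, 0, 0.035, 0, 0, 0, 0, 0.02, 0, 0, 0, 0, 0.01, 0, 0, 0, 0, 0, 0, 0, 0, 0, 0, 0, 0, 0, 0, 0, 0, 0]

```text
t: 12.58
tcp_pos: [0.5086, 0.4075, 0.0274]
ee_rot: [-3.119, 0.354, -0.005]
ft_force: [-0.5, 0.3, -0.4]
gripper_width: 0.0238
```

```bash
python3 plan.py .5062 .4076 .0115 -102.9
```

```text
t 12.58 tcp [0.5086 0.4075 0.0274] jaw -102.96 tilt 0.21 w 0.0238 F [-0.5  0.3 -0.4] q1,q6 [0.5 2.3]
turn tool z (deg) -0.06  alt 179.94
shift if before turn (tool) [-0.0024  0.0004  0.0159]
shift after turn (tool) [-0.0024  0.0004  0.0159]
```

Call:
arm_command:
  steps: [-0.0012, 0.0002, 0.009, 0, 0, 0, 0, 0, 0, 0, 0, 0, 0, 0, 0, 0, 0, 0, 0, 0]

```text
t: 12.92
tcp_pos: [0.506, 0.4071, 0.017]
ee_rot: [-3.121, 0.354, -0.001]
ft_force: [-0.6, -0.5, 0.2]
gripper_width: 0.0239
```

```bash
python3 plan.py .5062 .4076 .0115 -102.9
```

```text
t 12.92 tcp [0.506  0.4071 0.017 ] jaw -102.96 tilt 0.04 w 0.0239 F [-0.6 -0.5  0.2] q1,q6 [0.51 2.3 ]
turn tool z (deg) -0.06  alt 179.94
shift if before turn (tool) [ 0.0001 -0.0005  0.0055]
shift after turn (tool) [ 0.0001 -0.0005  0.0055]
```

Call:
arm_command:
  steps: [0, -0.0004, 0.0035, 0, 0, 0, 0, 0.0015, 0, 0, 0, 0, 0, 0, 0, 0, 0, 0, 0, 0, 0, 0, 0, 0, 0.5, 0, 0, 0, 0, 0.5, 0, 0, 0, 0, 0.5, 0, 0, -0.02, 0, 0.5, 0, 0, -0.04, 0, 0.5, 0, 0, -0.04, 0, 0.5, 0, 0, -0.04, 0, 0.5, 0, 0, -0.02, 0, 0.5]

```text
t: 13.92
tcp_pos: [0.5082, 0.4087, 0.1771]
ee_rot: [-3.117, 0.354, -0.011]
ft_force: [1.0, -0.0, 0.4]
gripper_width: 0.0434
```

```bash
python3 plan.py .491 -.4396 .005 -130
```

```text
t 13.92 tcp [0.5082 0.4087 0.1771] jaw -102.96 tilt 0.48 w 0.0434 F [ 1.  -0.   0.4] q1,q6 [0.51 2.3 ]
turn tool z (deg) 27.04  alt -152.96
shift if before turn (tool) [0.1724 0.8315 0.1685]
shift after turn (tool) [0.531  0.6619 0.1717]
```

Call:
arm_command:
  steps: [0.0082, 0.0396, 0, 0, 1, 0.0082, 0.0396, 0, 0, 1, 0.0082, 0.0396, 0, 0, 1, 0.0082, 0.0396, 0, 0, 1, 0.0082, 0.0396, 0, 0, 1, 0.0082, 0.0396, 0, 0, 1, 0.0082, 0.0396, 0, 0, 1, 0.0082, 0.0396, 0, 0, 1, 0.0082, 0.0396, 0, 0, 1, 0.0082, 0.0396, 0, 0, 1, 0.0082, 0.0396, 0, 0, 1, 0.0082, 0.0396, 0, 0, 1]

```text
t: 14.92
tcp_pos: [0.4948, -0.0797, 0.1718]
ee_rot: [3.121, -0.355, 0.001]
ft_force: [0.4, 0.2, -0.2]
gripper_width: 0.087
```

Call:
arm_command:
  steps: [0.0082, 0.0396, 0, 0, 1, 0.0082, 0.0396, 0, 0, 1, 0.0082, 0.0396, 0, 0, 1, 0.0082, 0.0396, 0, 0, 1, 0.0082, 0.0396, 0, 0, 1, 0.0082, 0.0396, 0, 0, 1, 0.0082, 0.0396, 0, 0, 1, 0.0082, 0.0396, 0, 0, 1, 0.0082, 0.0396, 0, 0, 1, 0, 0, 0, 0, 1, 0, 0, 0, 0, 1]

```text
t: 15.83
tcp_pos: [0.4865, -0.4442, 0.1713]
ee_rot: [3.12, -0.36, 0.001]
ft_force: [-0.6, -0.3, -0.2]
gripper_width: 0.0869
```

```bash
python3 plan.py .491 -.4396 .005 -103;python3 - <<'E'
from fit import *
im=manip.snapshot("top"); cv2.imwrite("pics/top4.png",im)
p,f,o=fit("top",im,'hs',.6088,.2518,np.radians(66),z0=.005,thr=40,half=25)
cv2.imwrite("pics/hs4.png",cv2.resize(im[150:270,95:250],None,fx=5,fy=5,interpolation=2))
E
```

```text
t 15.83 tcp [ 0.4865 -0.4442  0.1713] jaw -103.17 tilt 0.05 w 0.0869 F [-0.6 -0.3 -0.2] q1,q6 [-0.91  0.89]
turn tool z (deg) -0.17  alt 179.83
shift if before turn (tool) [ 0.0032 -0.0056  0.1663]
shift after turn (tool) [ 0.0032 -0.0056  0.1663]
```

View pics/hs4.png

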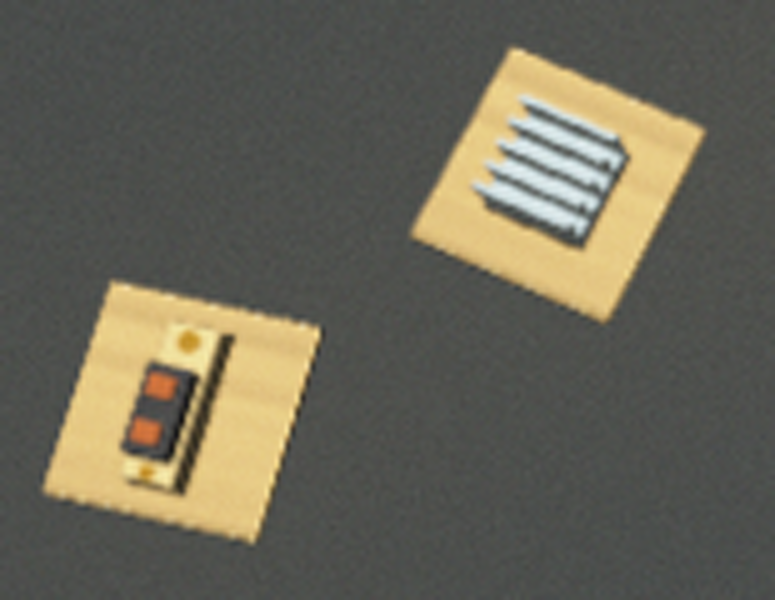

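Call:
arm_command:
  steps: [0.0032, -0.0056, 0.035, 0, 1, 0, 0, 0.035, 0, 1, 0, 0, 0.035, 0, 1, 0, 0, 0.025, 0, 1, 0, 0, 0.015, 0, 1, 0, 0, 0, 0, 1, 0, 0, 0, 0, 1]

```text
t: 16.47
tcp_pos: [0.4914, -0.4347, 0.026]
ee_rot: [-3.12, 0.352, 0.003]
ft_force: [-1.0, -0.2, 1.4]
gripper_width: 0.0872
```

```bash
python3 plan.py .491 -.4396 .005 -103; python3 - <<'E'
from fit import *
# overlay of expected wireframes at targets
im=cv2.imread("pics/top4.png"); k=6; u0,v0=95,150
o=cv2.resize(im[150:270,95:225],None,fx=k,fy=k,interpolation=2)
o=cv2.resize(im[150:270,100:230],None,fx=k,fy=k,interpolation=2);u0=100
def dr(B,x,y,yaw,z0,col):
    c,s=np.cos(yaw),np.sin(yaw);w=np.c_[x+c*B[:,0]-s*B[:,1],y+s*B[:,0]+c*B[:,1],B[:,2]+z0]
    q=((proj("top",w)-[u0,v0]+.5)*k).round().astype(int)
    for i in range(8):
        for j in range(i): 
            if (np.abs(B[i]-B[j])>1e-9).sum()==1: cv2.line(o,tuple(map(int,q[i])),tuple(map(int,q[j])),col,1)
dr(box(.046,.046,.026),.6088,.2518,np.radians(65.9),.005,(0,0,255))
dr(box(.07,.024,.016),.5062,.4076,np.radians(-12.9),.005,(0,0,255))
cv2.imwrite("pics/ov4.png",o)
E
```

```text
t 16.47 tcp [ 0.4914 -0.4347  0.026 ] jaw -102.87 tilt 0.17 w 0.0872 F [-1.  -0.2  1.4] q1,q6 [-0.89  0.9 ]
turn tool z (deg) 0.13  alt -179.87
shift if before turn (tool) [0.0007 0.005  0.021 ]
shift after turn (tool) [0.0007 0.005  0.021 ]
```

View pics/ov4.png

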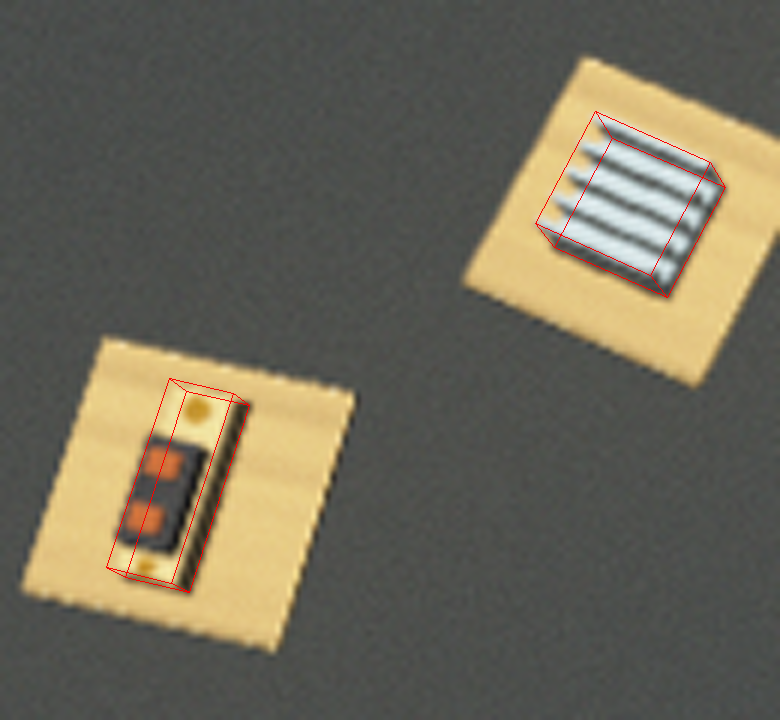

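Call:
arm_command:
  steps: [0, 0, 0, 0, 1, 0, 0, 0, 0, 1]

```text
t: 16.63
tcp_pos: [0.4927, -0.4374, 0.0286]
ee_rot: [3.119, -0.353, 0.004]
ft_force: [-0.9, -0.5, 0.0]
gripper_width: 0.0869
```

```bash
python3 plan.py .491 -.4396 .005 -103
```

```text
t 16.63 tcp [ 0.4927 -0.4374  0.0286] jaw -102.92 tilt 0.19 w 0.0869 F [-0.9 -0.5  0. ] q1,q6 [-0.9  0.9]
turn tool z (deg) 0.08  alt -179.92
shift if before turn (tool) [-0.0012  0.0025  0.0236]
shift after turn (tool) [-0.0012  0.0025  0.0236]
```

Call:
arm_command:
  steps: [-0.0008, 0.0015, 0.012, 0, 1, 0, 0, 0.01, 0, 1, 0, 0, 0, 0, 1, 0, 0, 0, 0, 1, 0, 0, 0, 0, 1]

```text
t: 17.05
tcp_pos: [0.4903, -0.4381, 0.0042]
ee_rot: [-3.121, 0.355, 0.001]
ft_force: [1.2, -0.3, 0.1]
gripper_width: 0.0867
```

```bash
python3 plan.py .491 -.4396 .005 -103
```

```text
t 17.05 tcp [ 0.4903 -0.4381  0.0042] jaw -102.98 tilt 0.04 w 0.0867 F [ 1.2 -0.3  0.1] q1,q6 [-0.9  0.9]
turn tool z (deg) 0.02  alt -179.98
shift if before turn (tool) [ 0.0011  0.0013 -0.0008]
shift after turn (tool) [ 0.0011  0.0013 -0.0008]
```

Close, with a small raise for clearance.

Call:
arm_command:
  steps: [0.0006, 0.001, -0.001, 0, 1, 0, 0, 0, 0, 0, 0, 0, 0, 0, 0, 0, 0, 0, 0, 0, 0, 0, 0, 0, 0, 0, 0, 0, 0, 0, 0, 0, 0, 0, 0, 0, 0, 0, 0, 0]
  grip_force: 25

```text
t: 17.72
tcp_pos: [0.4908, -0.4392, 0.0056]
ee_rot: [-3.121, 0.355, 0.0]
ft_force: [-0.8, -0.5, 0.1]
gripper_width: 0.0525
```

```bash
python3 plan.py .664 -.0976 .005 -103
```

```text
t 17.72 tcp [ 0.4908 -0.4392  0.0056] jaw -102.97 tilt 0.02 w 0.0525 F [-0.8 -0.5  0.1] q1,q6 [-0.9  0.9]
turn tool z (deg) 0.03  alt -179.97
shift if before turn (tool) [ 0.0922 -0.3718  0.0006]
shift after turn (tool) [ 0.092  -0.3718  0.0006]
```

Call:
arm_command:
  steps: [0, 0, 0, 0, 0, 0, 0, -0.01, 0, 0, 0, 0, -0.03, 0, 0, 0, 0, -0.03, 0, 0, 0, 0, 0, 0, 0, 0, 0, 0, 0, 0]

```text
t: 18.22
tcp_pos: [0.4919, -0.4406, 0.0781]
ee_rot: [3.118, -0.354, 0.006]
ft_force: [0.5, -0.2, -2.0]
gripper_width: 0.0524
```

```bash
python3 plan.py .664 -.0976 .0115 -103; python3 - <<'E'
from fit import *
sc=manip.snapshot("scene"); cv2.imwrite("pics/scene5.png",cv2.resize(sc[200:380,60:260],None,fx=3,fy=3,interpolation=2))
E
```

```text
t 18.22 tcp [ 0.4919 -0.4406  0.0781] jaw -102.96 tilt 0.29 w 0.0524 F [ 0.5 -0.2 -2. ] q1,q6 [-0.9  0.9]
turn tool z (deg) 0.04  alt -179.96
shift if before turn (tool) [ 0.0905 -0.3731  0.0658]
shift after turn (tool) [ 0.0903 -0.3732  0.0658]
```

View pics/scene5.png

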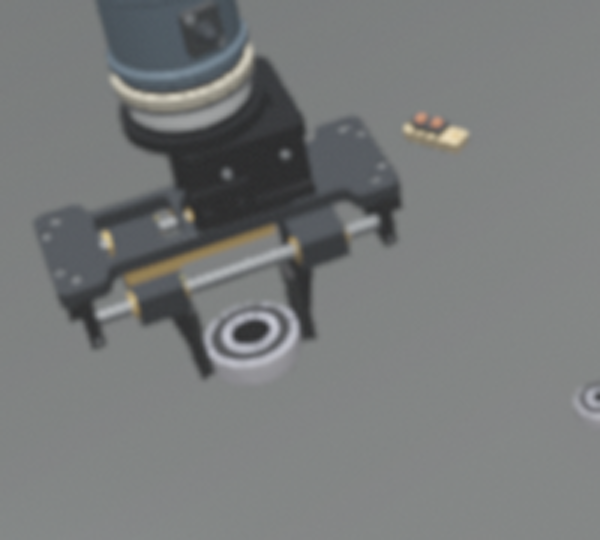

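```bash
python3 - <<'E'
from fit import *
q=proj("scene",[[.4919,-.4406,.0905]])[0]; print((q-[60,200])*3)
im=cv2.imread("pics/scene5.png"); sc=np.zeros((480,640,3),np.uint8); sc[200:380,60:260]=cv2.resize(im,(200,180),interpolation=cv2.INTER_AREA)
print(circ("scene",sc,.4919,-.4406,.0905,.027),circ("scene",sc,.4919,-.4406,.0905,.0125,sgn=-1))
E
```

```text
[251.15218315 330.08219759]
(array([ 0.49297613, -0.44204882]), np.float64(34.541656494140625)) (array([ 0.49154224, -0.44153151]), np.float64(46.79853820800781))
```

Call:
arm_command:
  steps: [0.009, -0.0373, 0, 0, 0, 0.009, -0.0373, 0, 0, 0, 0.009, -0.0373, 0, 0, 0, 0.009, -0.0373, 0, 0, 0, 0.009, -0.0373, 0, 0, 0, 0.009, -0.0373, 0, 0, 0, 0.009, -0.0373, 0, 0, 0, 0.009, -0.0373, 0, 0, 0, 0.009, -0.0373, 0, 0, 0, 0.009, -0.0373, 0, 0, 0, 0, 0, 0.02, 0, 0, 0, 0, 0.02, 0, 0]

```text
t: 19.27
tcp_pos: [0.663, -0.0927, 0.0346]
ee_rot: [3.122, -0.347, 0.001]
ft_force: [-0.2, -0.4, -2.0]
gripper_width: 0.0527
```

Call:
arm_command:
  steps: [0, 0, 0, 0, 0, 0, 0, 0, 0, 0, 0, 0, 0, 0, 0, 0, 0, 0, 0, 0]

```text
t: 19.6
tcp_pos: [0.6626, -0.0969, 0.0362]
ee_rot: [3.121, -0.356, 0.002]
ft_force: [-0.5, -0.1, -1.7]
gripper_width: 0.0528
```

```bash
python3 plan.py .664 -.0976 .0108 -103
```

```text
t 19.6 tcp [ 0.6626 -0.0969  0.0362] jaw -103.03 tilt 0.07 w 0.0528 F [-0.5 -0.1 -1.7] q1,q6 [-0.31  1.49]
turn tool z (deg) -0.03  alt 179.97
shift if before turn (tool) [0.0015 0.0004 0.0254]
shift after turn (tool) [0.0015 0.0004 0.0254]
```

Call:
arm_command:
  steps: [0.0013, 0.0004, 0.012, 0, 0, 0, 0, 0.007, 0, 0, 0, 0, 0, 0, 0, 0, 0, 0, 0, 0, 0, 0, 0, 0, 0]

```text
t: 20.02
tcp_pos: [0.6633, -0.0968, 0.0164]
ee_rot: [-3.121, 0.355, 0.0]
ft_force: [-0.3, -0.0, -0.9]
gripper_width: 0.0527
```

```bash
python3 plan.py .664 -.0976 .0108 -103
```

```text
t 20.02 tcp [ 0.6633 -0.0968  0.0164] jaw -102.98 tilt 0.01 w 0.0527 F [-0.3 -0.  -0.9] q1,q6 [-0.31  1.49]
turn tool z (deg) 0.02  alt -179.98
shift if before turn (tool) [0.0009 0.0006 0.0056]
shift after turn (tool) [0.0009 0.0006 0.0056]
```

Call:
arm_command:
  steps: [0.0007, 0.0005, 0.004, 0, 0, 0, 0, 0.0015, 0, 0, 0, 0, 0, 0, 0, 0, 0, 0, 0, 0, 0, 0, 0, 0, 0.85, 0, 0, 0, 0, 0.85, 0, 0, 0, 0, 0.85, 0, 0, -0.02, 0, 0.85, 0, 0, -0.04, 0, 0.85, 0, 0, -0.03, 0, 0.85]

```text
t: 20.85
tcp_pos: [0.664, -0.0974, 0.1023]
ee_rot: [-3.121, 0.355, 0.0]
ft_force: [1.4, 0.6, 0.7]
gripper_width: 0.073
```

```bash
python3 plan.py .613 -.282 .005 -103
```

```text
t 20.85 tcp [ 0.664  -0.0974  0.1023] jaw -102.97 tilt 0.02 w 0.073 F [1.4 0.6 0.7] q1,q6 [-0.31  1.49]
turn tool z (deg) 0.03  alt -179.97
shift if before turn (tool) [-0.0082  0.1914  0.0973]
shift after turn (tool) [-0.0081  0.1914  0.0973]
```

Call:
arm_command:
  steps: [-0.0014, 0.0319, 0, 0, 0.65, -0.0014, 0.0319, 0, 0, 0.65, -0.0014, 0.0319, 0, 0, 0.65, -0.0014, 0.0319, 0, 0, 0.65, -0.0014, 0.0319, 0, 0, 0.65, -0.0014, 0.0319, 0, 0, 0.65, 0, 0, 0.03, 0, 0.65, 0, 0, 0.03, 0, 0.65, 0, 0, 0, 0, 0.65, 0, 0, 0, 0, 0.65, 0, 0, 0, 0, 0.65]

```text
t: 21.77
tcp_pos: [0.6137, -0.282, 0.0422]
ee_rot: [3.121, -0.354, 0.002]
ft_force: [1.4, -0.3, -0.1]
gripper_width: 0.0571
```

```bash
python3 plan.py .613 -.282 .005 -103; python3 - <<'E'
from fit import *
im=manip.snapshot("top"); cv2.imwrite("pics/top6.png",im); cv2.imwrite("pics/top6c.png",im[60:360,180:580])
print(circ("top",im,.664,-.0976,.023,.027)); print(circ("top",im,.613,-.282,.014,.016))
E
```

```text
t 21.77 tcp [ 0.6137 -0.282   0.0422] jaw -102.93 tilt 0.1 w 0.0571 F [ 1.4 -0.3 -0.1] q1,q6 [-0.6  1.2]
turn tool z (deg) 0.07  alt -179.93
shift if before turn (tool) [-0.0007  0.0001  0.0372]
shift after turn (tool) [-0.0007  0.0001  0.0372]
(array([ 0.66364993, -0.10332994]), np.float64(9.628143310546875))
(array([ 0.61269817, -0.28169018]), np.float64(42.97815704345703))
```

View pics/top6c.png

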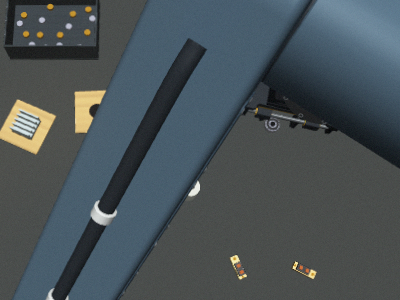

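Call:
arm_command:
  steps: [-0.0006, 0, 0.015, 0, 0.65, 0, 0, 0.014, 0, 0.65, 0, 0, 0.008, 0, 0.65, 0, 0, 0, 0, 0.65, 0, 0, 0, 0, 0.65, 0, 0, 0, 0, 0.65, 0, 0, 0, 0, 0.65]
  grip_force: 15

```text
t: 22.4
tcp_pos: [0.6128, -0.2821, 0.0048]
ee_rot: [3.121, -0.354, 0.002]
ft_force: [-0.3, 0.0, 0.2]
gripper_width: 0.0565
```

```bash
python3 plan.py .6128 -.2818 .005 -103
```

```text
t 22.4 tcp [ 0.6128 -0.2821  0.0048] jaw -102.96 tilt 0.08 w 0.0565 F [-0.3  0.   0.2] q1,q6 [-0.6  1.2]
turn tool z (deg) 0.04  alt -179.96
shift if before turn (tool) [-0.0001 -0.0003 -0.0002]
shift after turn (tool) [-0.0001 -0.0003 -0.0002]
```

Call:
arm_command:
  steps: [0, 0, 0, 0, 0, 0, 0, 0, 0, 0, 0, 0, 0, 0, 0, 0, 0, 0, 0, 0, 0, 0, 0, 0, 0, 0, 0, 0, 0, 0, 0, 0, -0.01, 0, 0, 0, 0, -0.03, 0, 0, 0, 0, -0.04, 0, 0, 0, 0, 0, 0, 0, 0, 0, 0, 0, 0]

```text
t: 23.32
tcp_pos: [0.6144, -0.2832, 0.0879]
ee_rot: [3.118, -0.354, 0.01]
ft_force: [-0.4, -0.0, -0.7]
gripper_width: 0.0313
```

```bash
python3 plan.py .6443 .0997 .01 -103
```

```text
t 23.32 tcp [ 0.6144 -0.2832  0.0879] jaw -102.96 tilt 0.42 w 0.0313 F [-0.4 -0.  -0.7] q1,q6 [-0.6  1.2]
turn tool z (deg) 0.04  alt -179.96
shift if before turn (tool) [-0.0573 -0.3801  0.0765]
shift after turn (tool) [-0.0575 -0.38    0.0765]
```

Call:
arm_command:
  steps: [-0.0057, -0.038, 0, 0, 0, -0.0057, -0.038, 0, 0, 0, -0.0057, -0.038, 0, 0, 0, -0.0057, -0.038, 0, 0, 0, -0.0057, -0.038, 0, 0, 0, -0.0057, -0.038, 0, 0, 0, -0.0057, -0.038, 0, 0, 0, -0.0057, -0.038, 0, 0, 0, -0.0057, -0.038, 0, 0, 0, -0.0057, -0.038, 0, 0, 0, 0, 0, 0.025, 0, 0, 0, 0, 0.025, 0, 0]

```text
t: 24.32
tcp_pos: [0.6424, 0.1046, 0.0342]
ee_rot: [-3.122, 0.347, -0.004]
ft_force: [-0.1, -1.1, -1.2]
gripper_width: 0.0319
```

Call:
arm_command:
  steps: [0, 0, 0, 0, 0, 0, 0, 0, 0, 0, 0, 0, 0, 0, 0, 0, 0, 0, 0, 0]

```text
t: 24.65
tcp_pos: [0.643, 0.1006, 0.0352]
ee_rot: [-3.121, 0.356, -0.003]
ft_force: [0.4, -0.4, -1.6]
gripper_width: 0.0318
```

```bash
python3 plan.py .6443 .0997 .01 -103
```

```text
t 24.65 tcp [0.643  0.1006 0.0352] jaw -103.03 tilt 0.12 w 0.0318 F [ 0.4 -0.4 -1.6] q1,q6 [-0.02  1.78]
turn tool z (deg) -0.03  alt 179.97
shift if before turn (tool) [0.0014 0.0005 0.0252]
shift after turn (tool) [0.0014 0.0005 0.0252]
```

Call:
arm_command:
  steps: [0.0012, 0.0005, 0.012, 0, 0, 0, 0, 0.007, 0, 0, 0, 0, 0, 0, 0, 0, 0, 0, 0, 0, 0, 0, 0, 0, 0, 0, 0, 0, 0, 0]

```text
t: 25.15
tcp_pos: [0.6432, 0.1005, 0.0152]
ee_rot: [-3.121, 0.355, -0.001]
ft_force: [-0.4, 0.1, -0.2]
gripper_width: 0.0321
```

```bash
python3 plan.py .6443 .0997 .01 -103
```

```text
t 25.15 tcp [0.6432 0.1005 0.0152] jaw -102.97 tilt 0.03 w 0.0321 F [-0.4  0.1 -0.2] q1,q6 [-0.02  1.78]
turn tool z (deg) 0.03  alt -179.97
shift if before turn (tool) [0.0012 0.0005 0.0052]
shift after turn (tool) [0.0012 0.0005 0.0052]
```

Now release, rise, and back the arm out of both views.

Call:
arm_command:
  steps: [0.0011, 0.0005, 0.0035, 0, 0, 0, 0, 0.0015, 0, 0, 0, 0, 0, 0, 0, 0, 0, 0, 0, 0, 0, 0, 0, 0, 0.6, 0, 0, 0, 0, 0.6, 0, 0, 0, 0, 0.6, 0, 0, -0.02, 0, 0.6, 0, 0, -0.04, 0, 0.6, 0, 0, -0.04, 0, 0.6, 0, 0, -0.04, 0, 0.6, 0, 0, -0.03, 0, 0.6]

```text
t: 26.15
tcp_pos: [0.6451, 0.0998, 0.1838]
ee_rot: [-3.121, 0.355, -0.007]
ft_force: [0.5, -0.3, 0.3]
gripper_width: 0.0521
```

```bash
python3 plan.py .42 -.35 .2 -103
```

```text
t 26.15 tcp [0.6451 0.0998 0.1838] jaw -102.96 tilt 0.24 w 0.0521 F [ 0.5 -0.3  0.3] q1,q6 [-0.02  1.78]
turn tool z (deg) 0.04  alt -179.96
shift if before turn (tool) [-0.1184  0.4888 -0.0171]
shift after turn (tool) [-0.1181  0.4889 -0.0171]
```

Call:
arm_command:
  steps: [-0.009, 0.039, 0, 0, 0.6, -0.009, 0.039, 0, 0, 0.6, -0.009, 0.039, 0, 0, 0.6, -0.009, 0.039, 0, 0, 0.6, -0.009, 0.039, 0, 0, 0.6, -0.009, 0.039, 0, 0, 0.6, -0.009, 0.039, 0, 0, 0.6, -0.009, 0.039, 0, 0, 0.6, -0.009, 0.039, 0, 0, 0.6, -0.009, 0.039, 0, 0, 0.6, -0.009, 0.039, 0, 0, 0.6, -0.009, 0.039, 0, 0, 0.6]

```text
t: 27.15
tcp_pos: [0.4326, -0.3337, 0.1805]
ee_rot: [3.121, -0.355, 0.001]
ft_force: [0.2, -0.5, -0.5]
gripper_width: 0.052
```

```bash
python3 - <<'E'
from fit import *
im=manip.snapshot("top"); cv2.imwrite("pics/top7.png",im); sc=manip.snapshot("scene"); cv2.imwrite("pics/scene7.png",sc)
for n,i in(("top",im),("scene",sc)):
    print(n,circ(n,i,.664,-.0976,.023,.027),circ(n,i,.6442,.0996,.019,.016))
    print(n,circ(n,i,.664,-.0976,.023,.0125,sgn=-1))
k=8;L=[]
for (x,y,R,h,Rd) in((.664,-.0976,.027,.018,.028),(.6442,.0996,.016,.014,.017)):
    u0,v0=proj("top",[[x,y,.01]])[0].astype(int)-25
    o=cv2.resize(im[v0:v0+50,u0:u0+50],None,fx=k,fy=k,interpolation=2)
    a=np.linspace(0,6.283,90)
    for r,z,c in((R,.005+h,(0,0,255)),(Rd,.005,(0,255,0))):
        q=(proj("top",np.c_[x+r*np.cos(a),y+r*np.sin(a),0*a+z])-[u0,v0]+.5)*k
        cv2.polylines(o,[q.round().astype(np.int32)],1,c)
    L.append(o)
cv2.imwrite("pics/ov7.png",np.hstack(L))
E
```

```text
top (array([ 0.66324535, -0.09528231]), np.float64(1.1306686401367188)) (array([0.6449553 , 0.09850994]), np.float64(-12.808456420898438))
top (array([ 0.66357822, -0.09879558]), np.float64(1.0457305908203125))
scene (array([ 0.6636646 , -0.09813106]), np.float64(-5.7825469970703125)) (array([0.65105074, 0.11870725]), np.float64(12.414047241210938))
scene (array([ 0.66304931, -0.09749762]), np.float64(40.282806396484375))
```

View pics/ov7.png

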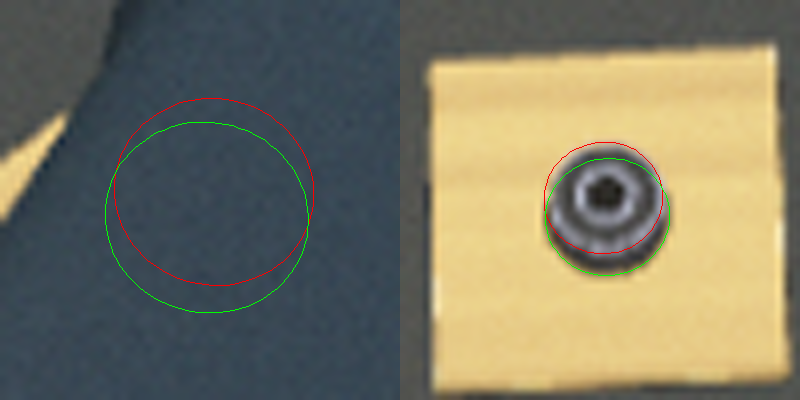

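View pics/top7.png

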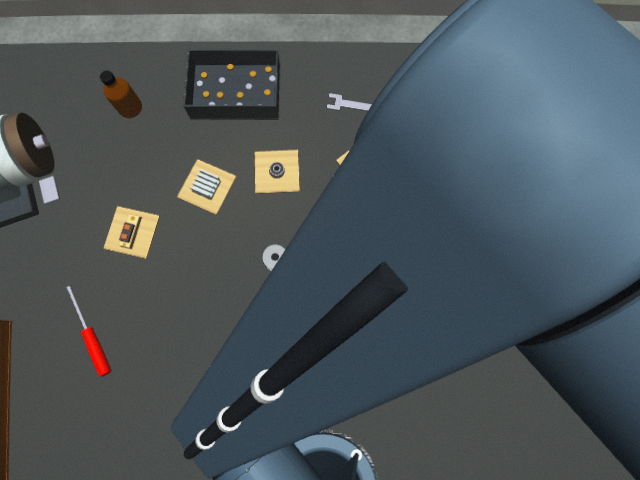

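View pics/scene7.png

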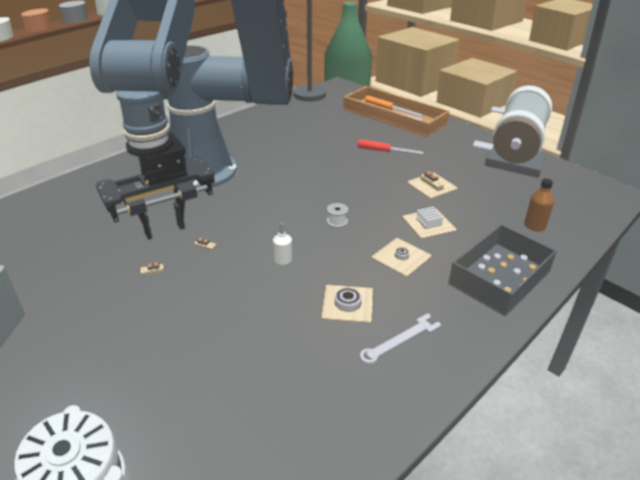

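Call:
arm_command:
  steps: [-0.0074, -0.038, 0, 0, 0.6, -0.0074, -0.038, 0, 0, 0.6, -0.0074, -0.038, 0, 0, 0.6, -0.0074, -0.038, 0, 0, 0.6, -0.0074, -0.038, 0, 0, 0.6, -0.0074, -0.038, 0, 0, 0.6, -0.0074, -0.038, 0, 0, 0.6, -0.0074, -0.038, 0, 0, 0.6, -0.0074, -0.038, 0, 0, 0.6, -0.0074, -0.038, 0, 0, 0.6, -0.0074, -0.038, 0, 0, 0.6, -0.0074, -0.038, 0, 0, 0.6]

```text
t: 28.25
tcp_pos: [0.4488, 0.1349, 0.1804]
ee_rot: [-3.121, 0.354, -0.001]
ft_force: [1.1, 0.7, 0.3]
gripper_width: 0.0523
```

Call:
arm_command:
  steps: [-0.0074, -0.038, 0, 0, 0.6, -0.0074, -0.038, 0, 0, 0.6, -0.0074, -0.038, 0, 0, 0.6, 0, 0, 0, 0, 0.6, 0, 0, 0, 0, 0.6]

```text
t: 28.67
tcp_pos: [0.4525, 0.2508, 0.1802]
ee_rot: [-3.122, 0.346, -0.001]
ft_force: [-0.9, -0.7, 0.1]
gripper_width: 0.0521
```

```bash
python3 - <<'E'
from fit import *
im=manip.snapshot("top"); cv2.imwrite("pics/top8.png",im); sc=manip.snapshot("scene"); cv2.imwrite("pics/scene8.png",sc)
old=cv2.imread("pics/top7.png")
k=8;L=[]
for (x,y,R,h,Rd,r2) in((.664,-.0976,.027,.018,.028,.0125),(.6442,.0996,.016,.014,.017,.006)):
    i=im if Rd>.02 else old
    # ring/dark inner features: bore edge (dark inside)
    print([circ("top",i,x,y,.005+h,r,.0015,sg)[0].round(4) for r,sg in((r2,-1),)])
    u0,v0=proj("top",[[x,y,.01]])[0].astype(int)-25
    o=cv2.resize(i[v0:v0+50,u0:u0+50],None,fx=k,fy=k,interpolation=2)
    a=np.linspace(0,6.283,90)
    for r,z,c in((R,.005+h,(0,0,255)),(r2,.005+h,(0,0,255)),(Rd,.005,(0,255,0))):
        q=(proj("top",np.c_[x+r*np.cos(a),y+r*np.sin(a),0*a+z])-[u0,v0]+.5)*k
        cv2.polylines(o,[q.round().astype(np.int32)],1,c)
    L.append(o)
cv2.imwrite("pics/ov8.png",np.hstack(L))
o0=cv2.imread("pics/top0.png")
print('bottle',circ("top",o0,.458,-.091,.07,.02)[0],circ("top",im,.458,-.091,.07,.02)[0])
d=cv2.absdiff(o0,im).max(2); print('bottle diff',d[225:265,355:385].max(),'small bh diffs',d[310:345,400:500].max())
d7=cv2.absdiff(cv2.imread("pics/scene0.png"),cv2.imread("pics/scene7.png")).max(2); print('scene bottle/spool diff',d7[222:268,268:298].max(),d7[200:230,322:352].max())
E
```

```text
[array([ 0.6644, -0.0983])]
[array([0.6448, 0.0988])]
bottle [ 0.46222028 -0.09374064] [ 0.46228264 -0.09371764]
bottle diff 15 small bh diffs 170
scene bottle/spool diff 9 8
```

View pics/ov8.png

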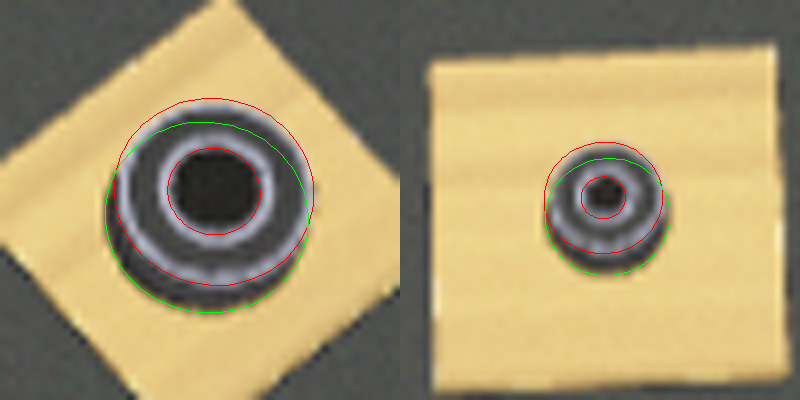

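View pics/top8.png

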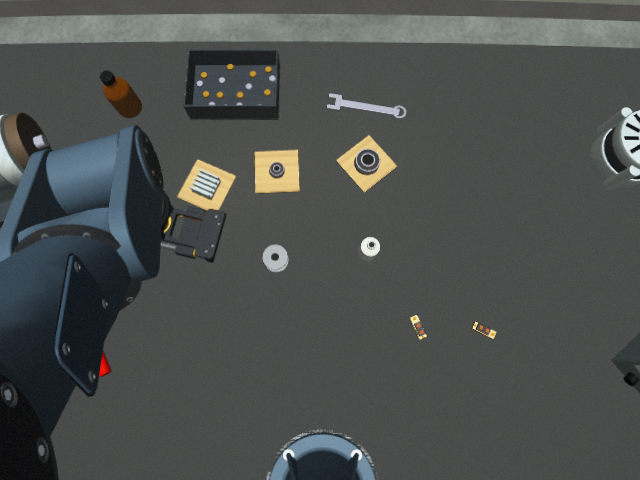

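```bash
python3 -c "
from bench import manip
print(manip.close_job())"
```

```text
the job is handed in; nothing more can be done
None
```

I put all four parts on their plates, let them go and handed the job in at about 29 s, with the arm clear of everything about 18 cm above the bench. No verdict was reported.

| Part | Plate | Last check |
|---|---|---|
| Large bearing | `plate_large_round` | bore about 0.8 mm off the silhouette centre (top camera) |
| Small bearing | `plate_small_round` | bore about 1 mm off the silhouette centre (top camera) |
| Brush holder (largest of the three look-alikes) | `plate_oblong` | within about 1 mm by eye against the target outline drawn over the top picture, lined up along its length |
| Heat sink, fins up | `plate_square` | within about 1 mm by eye against the same kind of outline, sides lined up |

- **Bystanders:** pictures from before and after show the squeeze bottle and solder spool unmoved. The two small brush holders look to be in their original places.
- **Disagreements:** some circle fits failed where the arm hid the part, or where the dark ring gave poor contrast on the wood. I threw those out and used clear pictures or the bores instead. The gripper also read 52.5 mm on the 54 mm large bearing, but a picture with it lifted showed it centred in the jaws to about 1 mm.

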